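Pin the drawbar into the hitch clevis

ROBOT

A 6-joint arm with a two-finger parallel gripper is mounted at the origin on the work surface. World frame = base frame: x ahead of the robot, y to its left, z up, the work surface at z = 0. Lengths are in m, angles in rad, forces in N, time in s.
With the tool pointing down it reaches from about 0.4 to 0.925 m from the base axis. Payload 3.4 kg.
Tool frame: the origin (TCP) lies at the very end of the fingers, on their centre line; the grasp point (between the pads) lies ctrl.grip_point_offset behind it (ctrl.grip_point_offset is the distance from the TCP to the grasp point, in m); x points along the fingers, z is the direction in which the jaws open and shut, and the axes are right-handed (so a half turn about x gives the same grasp; the last joint's range is limited). The gripper opens to 85 mm and grips with 20 to 120 N. Pads are 22 mm wide; open, the fingers measure 114 mm over their backs; the gripper's body (76 mm by 85 mm) begins 54 mm behind the grasp point. The pads swing forward as they close: fully open they stand 13 mm farther back than shut.
Start: joints at [1.079, 0.307, 1.506, -0, 1.328, -0.073], TCP at [0.234, 0.525, 0.231] pointing down, gripper open.
Joint ranges: [-3.12, 3.12], [-1.05, 2.28], [0.14, 2.33], [-1.42, 4.57], [0.1, 2.73], [-2.68, 2.68]. Speed limits (rad/s): [2.57, 2.57, 3.14, 3.14, 3.14, 3.14].

INTERFACE

Orientations are given as a unit quaternion [x, y, z, w].
In Python, from station import readout, imaging, job, ctrl gives the robot as it stands. The module is installed in compiled form; this text tells all that it offers.
- The arm moves only by the shell command python3 -m inch 'ROWS' [OPENING]. ROWS is JSON, a list that holds one entry, the list of rows, each a list of 6 numbers: the shift along the tool's x, y, z in cm, then the turn, a rotation vector about the tool's x, y, z in rad. In form: [[[tx, ty, tz, wx, wy, wz], ...]]. A call has 1 to 5 rows; each row is the pose to reach, as a shift and turn from the pose measured when the call began, along the tool's axes at that moment; what a row does not reach only later rows make up. A row lasts 1/8 s, in which the tool goes at most 62.5 mm and 10.7 degrees, less where a joint would pass 70% of its speed; a pose out of reach is approached as far as the arm can. A call with a gripper value outside its range is refused whole. OPENING is the opening, from -1 (shut) to 1 (fully open), so that 0 is half open, set as the call begins (- or left out, the last holds). The fingers move at their own pace and stop on an object; the grip force is fixed at half the most. Time passes only in rows, so rows that repeat a pose let the fingers close. It gives the time, the measured TCP pose, the force and the opening at its end, in the units of the state.
- readout.observe(): the state, without advancing time (a new reading comes with each control period).
- imaging.read_camera(name): name is "side" or "top"; returns (picture, depth): 480x640x3 uint8, red, green, blue; 480x640 float32, m along the optical axis (not along the pixel's ray), 0 where there is no reading.
- imaging.camera_params(name): a dict with "K" (3x3 intrinsics, pixels), "T" (4x4, takes a point from camera to world coordinates). Camera axes: x right, y up, looking along -z (the intrinsics and any distortion apply to the point x, -y, -z); pixel columns grow to the right and rows downward; lengths in m; the calibration is good to about 2 mm. A picture is of the moment at which its call begins. camera_params takes no time and is no camera call.
- job.sign_off(): hands the job in, once; it reports no verdict.
The state is a dict: "clock": time; "joints": joint angles; "qvel": joint speeds; "effort": joint torques, N m; "eef_pos": TCP position; "eef_rot": TCP orientation; "contact_force": force on the tool from outside, world axes, zero at the start; "ft_torque": the same for the moment, N m; "opening": finger opening in m.
Only numpy, scipy, OpenCV 4.12 (cv2) and the standard library are available. Lean on these libraries where they do the work, as an engineer would, in place of code of your own. Each camera call takes 0.05 s, during which the arm holds its last target.

TASK

Swing the yellow drawbar into the blue clevis until it stops, then thread the red-handled hitch pin from the wooden block down through the clevis and both drawbar bushes until its collar sits on the upper ear. The bushes are out of line with the ears, so feel the pin from hole to hole, keep hold of it until it is seated, and never let it bear on the hitch with more than 30 N. Leave the pin upright and let go of it, with the drawbar still fully in and everything else left where it was.

Things in the scene. Friction and masses are not known exactly. Their poses are not given: they have to be found in the camera images.
- hitch: Blue steel hitch stand, bolted down: base plate 130 x 300 x 10 mm with a clevis (two ears, each a 64 x 64 x 8 mm plate, joined by a web on their +x side) and, at y = +170 mm, an upright drawbar pivot. Origin: on the table, on the upright axis of the ear holes; z up. Lower ear at 34-42 mm height, hole 29 mm; upper ear at 94-102 mm, hole 28 mm. The drawbar enters from the open -x side.
- drawbar (a joint): Swing of the yellow drawbar about the upright pivot, rad: 0 = fully in, at its stop, lying along -y of the hitch with its end between the ears; grows to 1.1 as the end swings out towards -x of the hitch. It stays where it is left (stiff): it takes about 13 N at its post to close, 45 N to open.
- drawbar_post (a point): Centre of the black upright post on the drawbar by which it is pushed or pulled: 18 mm in diameter, 46 mm high, from 84 to 130 mm above the table; this point is half-way up, at 107 mm, 75 mm from the pivot axis.
- upper_hole (a point): Centre of the upper ear's hole at its top face, 102 mm above the table.
- pin_grip (a point): Centre of the red grip of the hitch pin: upright cylinder 16 mm in diameter, 46 mm high, standing on a steel collar 44 mm in diameter, 6 mm thick, whose underside is 29 mm below this point. z is the pin's axis, up. About 0.2 kg. It starts upright in one of the block's two holes, collar resting on the block. Seated, this point is 131 mm above the table.
- pin_tip (a point): The nose (lowest point) of the red-handled pin, on its axis, 109 mm below pin_grip. The steel shank is 12 mm in diameter and 80 mm long below the collar; its last 3 mm taper to a flat nose 9 mm across.
- drawbar_eye (a point): Centre of the drawbar's round end (62 mm across) at its top, height 84 mm, 170 mm from the pivot. It holds two steel bushes: upper at 76-84 mm height, lower at 52-60 mm, each with a 14.4 mm hole. The upper hole's centre is 6.3 mm from this point in an unknown direction, the lower one's 2 mm from the upper's, again unknown. They do not give. With the drawbar in, this point is on the ears' axis.
- block: Fixed wooden block 70 x 150 x 95 mm (x, y, z) with two upright 16 mm holes at y = -38 and +38 mm, 90 mm deep; origin at the centre of its underside. The red and the green pin stand in its holes, which in which varies.
- short_pin: Bystander: green-handled short pin in the other hole of the block; same collar and grip as the red one, shank 45 mm. Origin at the collar's underside, centre.
- oil: Bystander: blue bottle 68 mm in diameter, 190 mm high; origin at the centre of its underside.
- grease: Bystander: red can 80 mm in diameter, 75 mm high; origin at the centre of its underside.
- collar: Bystander: loose steel ring 44 mm in diameter, 14 mm high, lying flat; origin at the centre of its underside.
- spanner: Bystander: spanner lying on the table.
- driver: Bystander: screwdriver lying on the table.
- filterbox: Bystander: cardboard box 90 x 90 x 100 mm; origin at the centre of its underside.
- roller: Bystander: black rubber roller 52 mm in diameter, 30 mm high, standing on end; origin at the centre of its underside.
Not all that is in view belongs to the job. What is shaped like the part that bears pin_grip but orange or purple is not meant.

How it is judged:
On the way, in this order (a step that is already met when the one before it is completed fails the run):
1. the drawbar is swung fully in (within 0.03 rad of its stop) (value of joint drawbar below 0.03 rad), for 0.2 s.
2. the pin, still held, has its nose in the upper ear's hole (x of pin_tip in the frame of hitch between -0.01 and 0.01 m and y of pin_tip in the frame of hitch between -0.01 and 0.01 m and contact force between the fingers and pin above 1 N and z of pin_tip in the frame of hitch below 0.098 m).
3. the pin, still held, has its nose in or through the upper bush (x of pin_tip in the frame of hitch between -0.01 and 0.01 m and y of pin_tip in the frame of hitch between -0.01 and 0.01 m and contact force between the fingers and pin above 1 N and z of pin_tip in the frame of hitch below 0.077 m).
4. the pin, still held, has its nose through the lower bush (x of pin_tip in the frame of hitch between -0.01 and 0.01 m and y of pin_tip in the frame of hitch between -0.01 and 0.01 m and contact force between the fingers and pin above 1 N and z of pin_tip in the frame of hitch below 0.05 m).
5. the pin, still held, is down with its collar on the upper ear (within 4 mm) (x of pin_tip in the frame of hitch between -0.01 and 0.01 m and y of pin_tip in the frame of hitch between -0.01 and 0.01 m and contact force between the fingers and pin above 1 N and z of pin_tip in the frame of hitch below 0.026 m), for 0.1 s.
At the end, for the whole second after the job is handed in: The pin stands upright (within 0.1 rad) through both ears and both bushes, its collar on the upper ear (within 2.5 mm), the drawbar within 0.03 rad of its stop, the pin at rest and released (x of pin_tip in the frame of hitch between -0.01 and 0.01 m and y of pin_tip in the frame of hitch between -0.01 and 0.01 m and z of pin_tip in the frame of hitch below 0.0245 m and angle between pin_grip's own z axis and vertical below 0.1 rad and value of joint drawbar below 0.03 rad and linear speed of pin below 0.02 m/s); the robot touches nothing.
It fails at once if the red pin bears on the hitch, drawbar or bushes with more than 30 N (contact force between pin and hitch above 30 N).
It fails at once if a bystander is moved more than 30 mm (distance of any of short_pin, oil, grease, collar, spanner, driver, filterbox, roller from where it was at the start of the episode above 0.03 m).
It also fails if it takes over 72 s, if anything falls off the work surface, if the arm or the gripper's body presses on something with over 40 N, if the wrist force passes 120 N, or if a joint passes its speed limit or range.

## Working session

There is one attempt and no reset: what is moved stays moved. The work goes in short steps, Python scripts to look and compute and a shell command to move; the robot and the scene stay as the last step left them, time stands still between calls to the robot, and variables do not carry over. Pictures are saved under pics/ and viewed, and the job is handed in when it is done.

```bash
mkdir -p pics
python3 - <<'E'
from station import readout, imaging, job, ctrl
import cv2,numpy as np
print(ctrl.grip_point_offset)
print(readout.observe())
for n in("side","top"):
    p,d=imaging.read_camera(n); cv2.imwrite(f"pics/{n}0.png",p[:,:,::-1]); np.savez(f"{n}0.npz",p=p,d=d)
    c=imaging.camera_params(n); print(n,c)
E
```

```text
0.0187
{'clock': 0.0, 'joints': array([ 1.07851841e+00,  3.07560583e-01,  1.50767287e+00,  1.07164725e-05,
        1.32838204e+00, -7.35466921e-02]), 'qvel': array([ 2.85219471e-04,  5.96062438e-04,  1.19648148e-04, -1.69884281e-04,
       -3.16011225e-06, -3.30622020e-04]), 'effort': array([-1.75415007e-04, -4.57545555e+01, -2.51920438e+01, -2.12155478e-04,
        1.31106935e-02, -1.55464654e-06]), 'eef_pos': array([0.23351155, 0.52469271, 0.23038834]), 'eef_rot': array([-0.38550203,  0.59362993,  0.3848196 ,  0.59237283]), 'contact_force': array([ 0.83505446, -1.07123629, -0.33745938]), 'ft_torque': array([ 0.0233165 ,  0.00021445, -0.02779128]), 'opening': 0.08534057722597825}
side {'K': array([[514.52885141,   0.        , 314.90358388],
       [  0.        , 514.52885141, 234.16724078],
       [  0.        ,   0.        ,   1.        ]]), 'T': array([[ 0.98946549,  0.08715842, -0.11559174,  0.40313628],
       [-0.14476399,  0.60228392, -0.78504616, -0.88962288],
       [ 0.00119566,  0.7935096 ,  0.60855655,  0.84033526],
       [ 0.        ,  0.        ,  0.        ,  1.        ]])}
top {'K': array([[608.09864039,   0.        , 323.33142966],
       [  0.        , 608.09864039, 244.09406547],
       [  0.        ,   0.        ,   1.        ]]), 'T': array([[-0.0278408 ,  0.98111294, -0.19142176,  0.32310296],
       [-0.99926706, -0.03234909, -0.0204664 ,  0.03372921],
       [-0.02627217,  0.19071166,  0.98129447,  1.28328473],
       [ 0.        ,  0.        ,  0.        ,  1.        ]])}
```

View pics/side0.png

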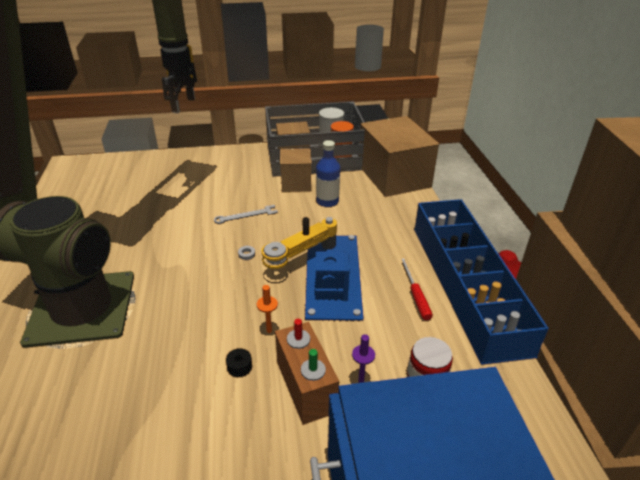

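View pics/top0.png

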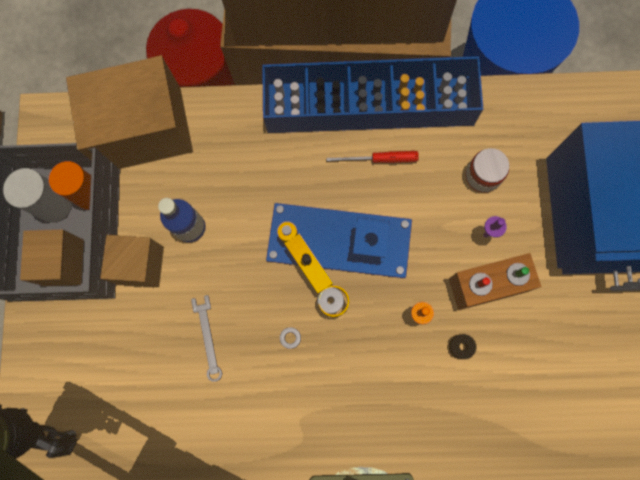

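The red pin at top (484,282) / side (298,328) stands in the brown block. The orange pin (423,313) and the purple pin (495,227) stand alone and are decoys, and the green pin is the short one. The hitch is at top (340,240), with the drawbar swung out and its post at (306,260). I'll confirm in enlarged crops.

```bash
cat > h.py <<'E'
import numpy as np,cv2
from station import readout, imaging
def look(n,tag):
    p,d=imaging.read_camera(n); np.savez(f"{n}{tag}.npz",p=p,d=d); cv2.imwrite(f"pics/{n}{tag}.png",p[:,:,::-1]); return p,d
def w(n,u,v,z):  # deproject by depth z
    c=imaging.camera_params(n);K=c["K"];T=c["T"]
    u=np.asarray(u,float);v=np.asarray(v,float)
    P=np.stack([(u-K[0,2])/K[0,0]*z,-(v-K[1,2])/K[1,1]*z,-z*np.ones_like(u)],-1)
    return P@T[:3,:3].T+T[:3,3]
def ray(n,u,v,h): # intersect plane z=h
    c=imaging.camera_params(n);o=c["T"][:3,3];a=w(n,u,v,1.0)-o
    return o+a*((h-o[2])/a[...,2])[...,None]
def proj(n,P):
    c=imaging.camera_params(n);K=c["K"];T=c["T"];q=(np.asarray(P)-T[:3,3])@T[:3,:3]
    return np.stack([K[0,0]*q[...,0]/-q[...,2]+K[0,2],K[1,2]-K[1,1]*q[...,1]/-q[...,2]],-1)
def cloud(n,d):
    v,u=np.mgrid[0:480,0:640]; return w(n,u,v,d[...,None]) if 0 else w(n,u,v,1.0*np.ones_like(d)) if 0 else _c(n,u,v,d)
def _c(n,u,v,d):
    c=imaging.camera_params(n);K=c["K"];T=c["T"]
    P=np.stack([(u-K[0,2])/K[0,0]*d,-(v-K[1,2])/K[1,1]*d,-d],-1)
    return P@T[:3,:3].T+T[:3,3]
def crop(p,x,y,wd,ht,s,f):
    cv2.imwrite(f,cv2.resize(p[y:y+ht,x:x+wd,::-1],None,fx=s,fy=s,interpolation=cv2.INTER_CUBIC))
E
python3 - <<'E'
from h import *
for n,c in(("top",(255,190,170,140)),("side",(225,190,170,140))):
    z=np.load(n+"0.npz");crop(z["p"],*c,4,f"pics/{n}0c.png")
z=np.load("top0.npz");crop(z["p"],400,200,160,130,4,"pics/top0d.png")
p=z["p"].astype(int);d=z["d"];C=cloud("top",d)
for nm,(u,v) in dict(post=(306,260),eye=(332,301),pivot=(288,230),ear=(372,240),red=(485,282),green=(524,271),table=(250,350),b1=(280,211),b2=(272,255),b3=(407,219),b4=(400,270)).items(): print(nm,C[v,u].round(4))
E
```

```text
post [0.5179 0.092  0.1306]
eye [0.4503 0.0456 0.0022]
pivot [0.5869 0.1288 0.0909]
ear [ 0.5769 -0.0437  0.0102]
red [ 0.4625 -0.2422  0.1486]
green [ 0.481  -0.3165  0.1474]
table [ 0.3535  0.2202 -0.0031]
b1 [0.6461 0.1514 0.0149]
b2 [0.5504 0.1697 0.0156]
b3 [ 0.6206 -0.1207  0.0088]
b4 [ 0.5096 -0.0992  0.0159]
```

View pics/top0c.png

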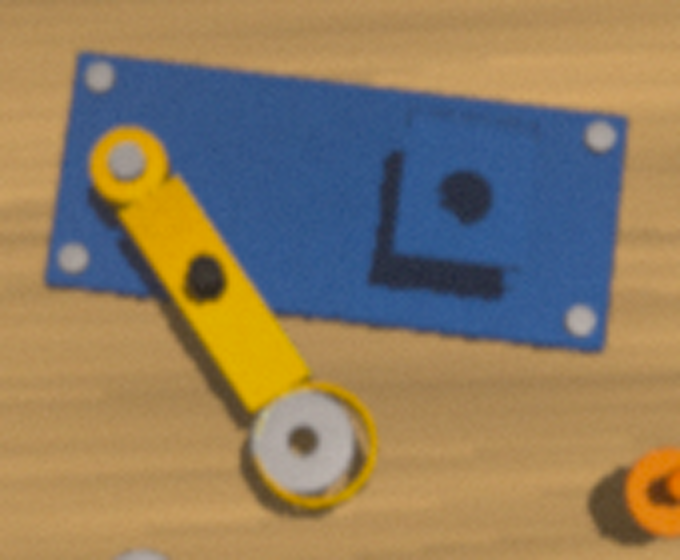

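View pics/side0c.png

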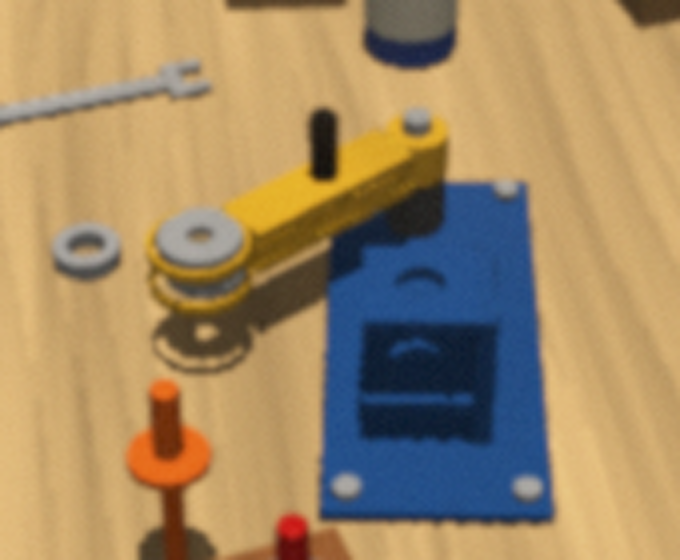

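View pics/top0d.png

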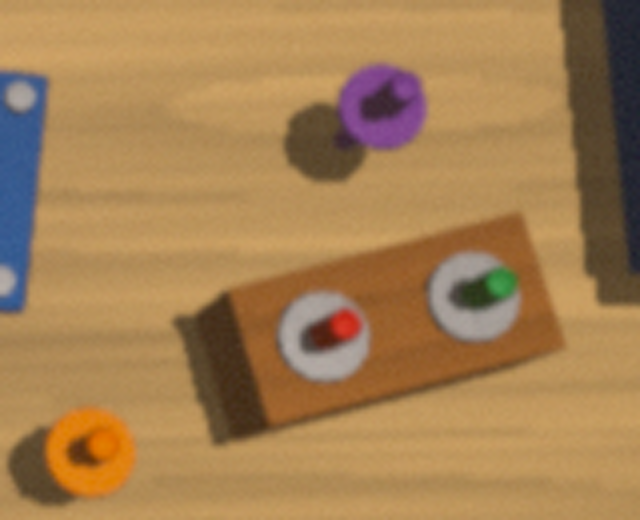

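The crops show the red grip at top (486,281) on its steel collar in the wooden block, which is the pin I want. The orange and purple pins have painted collars and no block. The ear hole is at about (371.5,239), and the upper bush hole at about (330.8,300) is clearly off-centre in the yellow ring. Next I'll measure these precisely.

```bash
cat > m.py <<'E'
from h import *
import sys
def cent(mask,u0,v0,r):
    m=np.zeros_like(mask,np.uint8);m[v0-r:v0+r+1,u0-r:u0+r+1]=mask[v0-r:v0+r+1,u0-r:u0+r+1]
    k,l,s,c=cv2.connectedComponentsWithStats(m)
    i=1+np.argmax(s[1:,4]);ys,xs=np.where(l==i)
    cs,_=cv2.findContours((l==i).astype(np.uint8),cv2.RETR_EXTERNAL,cv2.CHAIN_APPROX_NONE)
    cc=max(cs,key=len); (ex,ey),ax,_=cv2.fitEllipse(cc)
    return (c[i].round(2),s[i][4],(round(ex,2),round(ey,2)),np.round(ax,1))
E
python3 - <<'E'
from m import *
z=np.load("top0.npz");p=z["p"].astype(int);d=z["d"];R,G,B=p[...,0],p[...,1],p[...,2]
hsv=cv2.cvtColor(z["p"],cv2.COLOR_RGB2HSV);H,S,V=[hsv[...,i].astype(int) for i in range(3)]
m={}
m['earhole']=cent(((B<75)&(R<60)).astype(np.uint8),371,239,9)
m['pivotbolt']=cent(((S<90)&(V>110)).astype(np.uint8),286,230,6)
m['pivoty']=cent(((S>150)&(V>120)&(H>15)&(H<35)).astype(np.uint8),287,230,12)
m['post']=cent((V<70).astype(np.uint8),306,259,8)
m['bush']=cent(((S<80)&(V>90)).astype(np.uint8),331,300,16)
ring=(((S>150)&(V>120)&(H>15)&(H<35))|((S<80)&(V>90))).astype(np.uint8)
m['ring']=cent(ring,333,301,17)
m['red']=cent(((R>120)&(G<60)).astype(np.uint8),486,281,9)
m['redcollar']=cent(((S<80)&(V>90)).astype(np.uint8),481,284,14)
m['greencollar']=cent(((S<80)&(V>90)).astype(np.uint8),519,274,14)
for k,x in m.items(): print(k,*x)
for k,h in dict(earhole=.102,pivoty=.084,post=.13,ring=.084,bush=.084,red=.147,redcollar=.101,greencollar=.101).items():
    u,v=m[k][2]; print(k,ray("top",u,v,h).round(4), ray("top",*m[k][0],h).round(4))
z=np.load("top0.npz")
C=cloud("top",d)
# heights
for nm,(u,v) in dict(ear=(360,250),bushtop=(325,304),bar=(318,280),blk=(500,278),col=(476,288),tb=(250,400)).items(): print(nm,np.median(C[v-2:v+3,u-2:u+3].reshape(-1,3),0).round(4))
E
```

```text
earhole [371.23 238.61] 93 (371.23, 238.66) [ 9.5 10.9]
pivotbolt [286.35 229.93] 57 (286.35, 229.93) [7.2 8.2]
pivoty [288.73 233.53] 285 (288.16, 232.76) [17.6 24.4]
post [305.86 259.16] 56 (305.87, 259.19) [6.5 8.9]
bush [330.84 300.  ] 482 (330.79, 300.02) [23.9 25.3]
ring [331.97 299.22] 795 (332.46, 299.45) [30.1 37.4]
red [485.33 280.92] 36 (485.31, 280.92) [5.7 6.3]
redcollar [479.17 284.33] 293 (480.26, 283.7) [20.1 21.7]
greencollar [516.78 274.38] 296 (517.72, 273.93) [20.2 21.5]
earhole [ 0.5614 -0.0367  0.102 ] [ 0.5615 -0.0367  0.102 ]
pivoty [0.5827 0.1291 0.084 ] [0.5811 0.128  0.084 ]
post [0.5196 0.0922 0.13  ] [0.5197 0.0922 0.13  ]
ring [0.4452 0.0438 0.084 ] [0.4457 0.0448 0.084 ]
bush [0.4442 0.0472 0.084 ] [0.4442 0.0471 0.084 ]
red [ 0.4647 -0.2433  0.147 ] [ 0.4647 -0.2433  0.147 ]
redcollar [ 0.4653 -0.2443  0.101 ] [ 0.4641 -0.2421  0.101 ]
greencollar [ 0.4821 -0.3182  0.101 ] [ 0.4813 -0.3163  0.101 ]
ear [ 0.5394 -0.0136  0.1024]
bushtop [0.4365 0.0588 0.0838]
bar [0.4848 0.0714 0.0837]
blk [ 0.476  -0.2851  0.095 ]
col [ 0.457  -0.2352  0.101 ]
tb [ 0.2522  0.2205 -0.0011]
```

Run:
```python
from m import *
z=np.load("top0.npz");p=z["p"].astype(int);d=z["d"];R,G,B=p[...,0],p[...,1],p[...,2]
hsv=cv2.cvtColor(z["p"],cv2.COLOR_RGB2HSV);H,S,V=[hsv[...,i].astype(int) for i in range(3)]
C=cloud("top",d);Z=C[...,2]
blue=(H>100)&(H<125)&(S>120)
def rect(m,box):
    u0,v0,u1,v1=box;mm=np.zeros_like(m);mm[v0:v1,u0:u1]=m[v0:v1,u0:u1]
    P=C[mm][:,:2].astype(np.float32)
    r=cv2.minAreaRect(P*1000);bp=cv2.boxPoints(r);return len(P),np.round(r[0],1),np.round(r[1],1),round(r[2],2)
print('ear',rect(blue&(abs(Z-.102)<.003),(340,210,400,265)))
print('base',rect(blue&(abs(Z-.010)<.004)&(V>90),(260,195,420,285)))
print('block',rect((abs(Z-.095)<.003)&(S>80),(445,250,545,310)))
for h in(.084,.09,.095): print('bolt',h,ray("top",286.35,229.93,h).round(4))
print('bolt depth',C[228:232,284:289,2].round(4))
# bolts of base
for n,(u,v) in dict(b1=(280,209),b2=(273,254),b3=(405,224),b4=(400,270)).items():
    c=cent(((S<90)&(V>110)).astype(np.uint8),u,v,5); print(n,c[0],C[v-1:v+2,u-1:u+2,2].mean().round(4),ray("top",*c[0],.0145).round(4))
# bush hole
Vs=V[288:313,318:346]
hole=cent(((V<110)).astype(np.uint8),331,300,4);print('hole',hole,ray("top",*hole[0],.084).round(4))
print(Z[296:305,326:337].round(3))
# steel bush+yellow by depth
m=(abs(Z-.084)<.003);mm=np.zeros_like(m);mm[282:322,312:352]=m[282:322,312:352]
P=C[mm&(S>150)][:,:2];print(len(P),P.min(0),P.max(0))
from scipy.optimize import least_squares
# ring outer: yellow pixels at .084 hull
hull=cv2.convexHull((P*1000).astype(np.float32))[:,0];print(hull.round(1))
```

```text
ear (826, array([564.6, -36.5]), array([64. , 74.1]), 80.88)
base (4349, array([580.1,  26.9]), array([294.2, 125.5]), 80.95)
block (1558, array([ 473.5, -282.3]), array([ 70.2, 151.8]), 13.0)
bolt 0.084 [0.5887 0.1327 0.084 ]
bolt 0.09 [0.5874 0.1322 0.09  ]
bolt 0.095 [0.5862 0.1318 0.095 ]
bolt depth [[0.0937 0.0905 0.0917 0.0948 0.0895]
 [0.0984 0.0925 0.0919 0.094  0.0951]
 [0.0943 0.0957 0.097  0.0949 0.0909]
 [0.0931 0.0917 0.0919 0.0929 0.0953]]
b1 [279.77 208.34] 0.0154 [0.6522 0.1519 0.0145]
b2 [272.69 254.38] 0.016 [0.5519 0.1684 0.0145]
b3 [404.55 223.73] 0.0157 [ 0.6091 -0.1142  0.0145]
b4 [399.5  269.71] 0.0169 [ 0.5105 -0.0984  0.0145]
hole (array([330.55, 299.41]), np.int32(29), (330.54, 299.43), array([4.8, 5.8])) [0.4454 0.0476 0.084 ]
[[ 0.084  0.082  0.081  0.082  0.086  0.083  0.084  0.083  0.087  0.082
   0.087]
 [ 0.081  0.09   0.085  0.082  0.055  0.058  0.079  0.088  0.085  0.083
   0.081]
 [ 0.08   0.082  0.056 -0.     0.005  0.003  0.002  0.057  0.085  0.082
   0.089]
 [ 0.085  0.083 -0.004 -0.    -0.002 -0.003 -0.004 -0.005  0.084  0.084
   0.084]
 [ 0.085  0.055  0.006  0.    -0.001 -0.001  0.003 -0.008  0.085  0.087
   0.083]
 [ 0.083  0.057 -0.004  0.002 -0.003 -0.003  0.002  0.     0.084  0.083
   0.087]
 [ 0.083  0.084 -0.    -0.001 -0.001 -0.006  0.003 -0.     0.083  0.082
   0.083]
 [ 0.085  0.085  0.083  0.    -0.001  0.004 -0.     0.084  0.086  0.085
   0.083]
 [ 0.082  0.084  0.084  0.085  0.081  0.08   0.088  0.086  0.087  0.087
   0.086]]
225 [0.41231509 0.01123968] [0.4810371  0.08350211]
[[481.   75.5]
 [480.8  83.3]
 [479.3  83.5]
 [475.   83.5]
 [433.2  70.8]
 [425.2  67. ]
 [419.2  61.3]
 [417.2  59.4]
 [415.   55.5]
 [412.6  45.7]
 [412.3  34. ]
 [415.9  26. ]
 [423.4  17.9]
 [431.1  13.7]
 [439.2  11.4]
 [443.2  11.2]
 [449.2  13. ]
 [454.8  14.8]
 [465.3  22.3]
 [467.5  24.2]
 [478.1  43.8]
 [480.   47.6]
 [480.4  53.6]
 [480.6  57.6]
 [481.   71.5]]
```

Run:
```python
from m import *
from scipy.optimize import least_squares
z=np.load("top0.npz");d=z["d"]
hsv=cv2.cvtColor(z["p"],cv2.COLOR_RGB2HSV);H,S,V=[hsv[...,i].astype(int) for i in range(3)]
C=cloud("top",d);Z=C[...,2]
print(Z[229:250,361:383].round(2))
for nm,u,v,r,h in(("ear",371,239,10,.102),("bush",330,300,6,.084)):
    c=cent((Z<h-.012).astype(np.uint8),u,v,r); print(nm,c,ray("top",*c[0],h).round(4))
# eye circle, boundary pixels of ring union
m=(abs(Z-.084)<.004);mm=np.zeros(Z.shape,np.uint8);mm[282:322,312:352]=m[282:322,312:352]
cs,_=cv2.findContours(mm,cv2.RETR_EXTERNAL,cv2.CHAIN_APPROX_NONE);c=max(cs,key=len)[:,0]
P=ray("top",c[:,0],c[:,1],.084)[:,:2]
piv=np.array([.5879,.1318]);D=np.linalg.norm(P-piv,axis=1);P=P[D>.172]
f=lambda x:np.hypot(P[:,0]-x[0],P[:,1]-x[1])-x[2]
r=least_squares(f,[.445,.043,.031],loss="soft_l1",f_scale=.001);print(r.x.round(4),np.linalg.norm(r.x[:2]-piv),len(P),np.std(f(r.x)))
```

```text
[[0.11 0.1  0.11 0.1  0.1  0.11 0.1  0.1  0.1  0.1  0.1  0.1  0.1  0.1
  0.1  0.1  0.11 0.1  0.1  0.11 0.1  0.1 ]
 [0.1  0.1  0.1  0.1  0.1  0.1  0.1  0.1  0.1  0.1  0.1  0.1  0.1  0.1
  0.11 0.11 0.1  0.1  0.1  0.1  0.1  0.1 ]
 [0.1  0.1  0.1  0.1  0.1  0.1  0.1  0.1  0.1  0.1  0.1  0.1  0.1  0.1
  0.1  0.1  0.1  0.1  0.11 0.1  0.1  0.1 ]
 [0.11 0.1  0.1  0.1  0.1  0.11 0.1  0.1  0.1  0.1  0.1  0.1  0.1  0.1
  1.28 0.1  0.1  0.1  0.1  0.1  0.1  0.1 ]
 [0.1  0.1  0.1  0.1  0.1  0.1  0.1  0.1  0.1  0.1  0.1  0.1  0.1  0.1
  0.1  0.1  0.1  0.1  0.1  0.1  0.1  0.1 ]
 [0.1  0.1  0.1  0.1  0.11 0.1  0.1  0.05 0.04 0.04 0.04 0.04 0.04 0.09
  0.1  0.1  0.1  0.1  0.1  0.11 0.11 0.1 ]
 [0.1  0.11 0.1  0.1  0.1  0.04 0.04 0.04 0.04 0.04 0.04 0.04 0.04 0.05
  0.04 0.1  0.1  0.1  0.1  0.1  0.1  0.1 ]
 [0.1  0.1  0.11 0.1  0.05 0.04 0.04 0.04 0.04 0.04 0.04 0.04 0.04 0.04
  0.04 0.04 0.1  0.1  0.1  0.1  0.1  0.1 ]
 [0.1  0.11 0.1  0.1  0.04 0.04 0.05 0.04 0.04 0.04 0.04 0.04 0.04 0.04
  0.05 0.04 0.1  0.1  0.1  0.1  0.1  0.1 ]
 [0.1  0.1  0.1  0.04 0.04 0.04 0.04 0.04 0.04 0.04 0.04 0.04 0.04 0.0
[... 888 characters left out ...]
.1  0.1  0.01 0.01 0.01 0.11 0.1
  0.1  0.1  0.1  0.1  0.1  0.1  0.1  0.1 ]
 [0.1  0.1  0.1  0.1  0.1  0.1  0.1  0.1  0.1  0.1  0.11 0.1  0.1  0.1
  0.1  0.11 0.1  0.1  0.11 0.1  0.1  0.1 ]
 [0.11 0.1  0.1  0.1  0.11 0.1  1.28 0.11 0.1  0.1  0.1  0.1  0.1  0.1
  0.1  0.1  0.1  0.1  0.1  0.1  0.1  0.1 ]
 [0.11 0.11 0.1  0.1  0.1  0.1  0.11 0.1  0.1  0.1  0.1  0.1  0.11 0.1
  0.1  0.1  0.11 0.1  0.1  0.1  0.11 0.1 ]]
ear (array([370.58, 239.69]), np.int32(140), (370.61, 239.75), array([12. , 13.1])) [ 0.5593 -0.0353  0.102 ]
bush (array([330.32, 300.18]), np.int32(38), (330.28, 300.19), array([6.1, 6.3])) [0.4439 0.0481 0.084 ]
[0.4436 0.0431 0.0294] 0.1694023633150087 107 0.003876757054143246
```

```bash
cat > g.py <<'E'
# usage: python3 g.py x y z yaw(deg, of jaw axis z_tool in world xy) -> rows
import sys
from h import *
from scipy.spatial.transform import Rotation as Ro
s=readout.observe();R=Ro.from_quat(s["eef_rot"]).as_matrix();p=s["eef_pos"]
print("t",round(s["clock"],2),"pos",p.round(4),"F",s["contact_force"].round(1),"M",s["ft_torque"].round(2),"open",round(s["opening"],4),"q",s["joints"].round(2))
print("axes\n",R.round(3),"jawyaw",np.degrees(np.arctan2(R[1,2],R[0,2])).round(1))
if len(sys.argv)>1:
    x,y,z=map(float,sys.argv[1:4]);dp=(np.array([x,y,z])-p)
    if len(sys.argv)>4:
        a=np.radians(float(sys.argv[4]));zt=np.array([np.cos(a),np.sin(a),0]);
        xt=np.array([0,0,-1.]);yt=np.cross(zt,xt);Rt=np.stack([xt,yt,zt],1)
        rv=Ro.from_matrix(R.T@Rt).as_rotvec()
    else: rv=np.zeros(3)
    print("shift cm",(R.T@dp*100).round(2),"turn",rv.round(3),"|d|mm",np.linalg.norm(dp)*1000)
E
python3 - <<'E'
import numpy as np
ear=np.array([.5595,-.0355]);a=np.radians(-9.1);x=np.array([np.cos(a),np.sin(a)]);y=np.array([-np.sin(a),np.cos(a)])
piv=ear+.17*y;e=np.array([.4436,.0431])-piv;th=np.arctan2(e@-x,e@-y);print("swing",th)
for t in(th,th/2,.1,0): 
    post=piv+.075*(-y*np.cos(t)-x*np.sin(t)); tang=x*np.cos(t)-y*np.sin(t);print(t,post,tang,np.degrees(np.arctan2(tang[1],tang[0])), "push20",post-.02*tang)
b=np.array([.4439,.0481])-np.array([.4436,.0431]); 
r=np.array([[np.cos(th),-np.sin(th)],[np.sin(th),np.cos(th)]]); bw=r@b; print("bush off closed world",bw,"alt",r.T@b,"hitch",bw@x,bw@y)
E
python3 g.py .480 .12 .23 0
```

```text
swing 0.8532786211413174
0.8532786211413174 [0.52279071 0.09260448] [ 0.53007816 -0.84794878] -57.989263740139826 push20 [0.51218915 0.10956346]
0.4266393105706587 [0.54494289 0.06985118] [ 0.83345563 -0.55258639] -33.544631870069914 push20 [0.52827378 0.0809029 ]
0.1 [0.56719101 0.05985849] [ 0.96669139 -0.25594483] -14.82957795130823 push20 [0.54785718 0.06497739]
0 [0.57452502 0.05830431] [ 0.98741381 -0.15815807] -9.1 push20 [0.55477674 0.06146747]
bush off closed world [-0.00356995  0.00351361] alt [0.00396446 0.00306155] hitch -0.004080720467373754 0.0029047754589910935
t 0.1 pos [0.2336 0.5247 0.2305] F [ 0.2  0.1 -0. ] M [ 0.    0.01 -0.02] open 0.0852 q [ 1.08  0.31  1.51  0.    1.33 -0.07]
axes
 [[-0.001 -0.914  0.407]
 [-0.002  0.407  0.914]
 [-1.     0.    -0.002]] jawyaw 66.0
shift cm [  0.09 -38.98 -26.95] turn [ 1.152e+00 -2.000e-03  1.000e-03] |d|mm 473.87402995021694
```

```bash
python3 g.py .4926 .106 .23; python3 g.py .4926 .106 .097 | tail -1
```

```text
t 0.1 pos [0.2336 0.5247 0.2305] F [ 0.2  0.1 -0. ] M [ 0.    0.01 -0.02] open 0.0852 q [ 1.08  0.31  1.51  0.    1.33 -0.07]
axes
 [[-0.001 -0.914  0.407]
 [-0.002  0.407  0.914]
 [-1.     0.    -0.002]] jawyaw 66.0
shift cm [  0.09 -40.7  -27.72] turn [0. 0. 0.] |d|mm 492.3969363865952
shift cm [ 13.39 -40.7  -27.7 ] turn [0. 0. 0.] |d|mm 510.1690390578697
```

```bash
python3 -m inch '[[[0,-5,-3.4,0,0,0],[0,-10,-6.8,0,0,0],[0,-15,-10.2,0,0,0],[0,-20,-13.6,0,0,0],[0,-25,-17,0,0,0]]]' -1; python3 -m inch '[[[0,-5,-3.4,0,0,0],[0,-10,-6.8,0,0,0],[0,-15,-10.2,0,0,0],[0,-15.7,-10.7,0,0,0],[0,-15.7,-10.7,0,0,0]]]'; python3 g.py .4926 .106 .097
```

```text
clock: 0.72
eef_pos: [0.3933, 0.266, 0.2306]
eef_rot: [-0.386, 0.594, 0.385, 0.592]
contact_force: [1.6, 0.7, -1.0]
opening: 0.0001
clock: 1.35
eef_pos: [0.493, 0.1041, 0.2302]
eef_rot: [-0.385, 0.594, 0.385, 0.592]
contact_force: [-0.4, 0.3, 0.5]
opening: 0.0001
t 1.35 pos [0.493  0.1041 0.2302] F [-0.4  0.3  0.5] M [ 0.06 -0.01  0.04] open 0.0001 q [ 0.12  0.21  1.65 -0.    1.29 -1.03]
axes
 [[-0.003 -0.913  0.408]
 [-0.001  0.408  0.913]
 [-1.     0.002 -0.002]] jawyaw 65.9
shift cm [13.32  0.09  0.19] turn [0. 0. 0.] |d|mm 133.21641211416784
```

```bash
python3 -m inch '[[[5,0,0,0,0,0],[9,0,0,0,0,0],[12,0,0,0,0,0],[13.3,0,0,0,0,0],[13.3,0,0,0,0,0]]]'
python3 - <<'E'
from h import *
p,d=look("side",1);crop(p,225,150,170,140,4,"pics/side1c.png")
E
python3 g.py .5562 .0664 .097
```

```text
clock: 1.98
eef_pos: [0.4917, 0.1049, 0.0968]
eef_rot: [-0.385, 0.595, 0.386, 0.591]
contact_force: [0.5, -0.4, 0.6]
opening: 0.0002
t 2.02 pos [0.4927 0.1048 0.0977] F [ 0.1 -0.1  0.5] M [-0.01 -0.01  0.  ] open -0.0001 q [ 0.13  0.36  1.83 -0.    0.96 -1.02]
axes
 [[-0.002 -0.913  0.407]
 [-0.001  0.407  0.913]
 [-1.     0.002 -0.002]] jawyaw 66.0
shift cm [ 0.06 -7.37 -0.92] turn [0. 0. 0.] |d|mm 74.23687077727232
```

View pics/side1c.png

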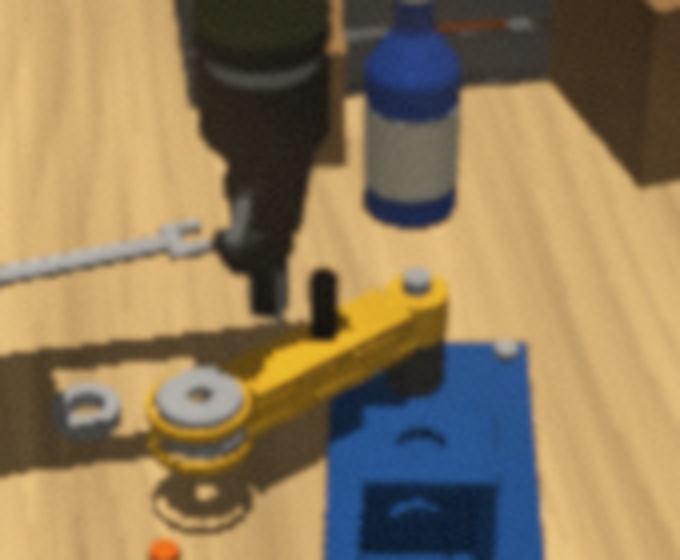

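The fingers, at crop (268,300), are beside the post at (322,300) and above the bar. I'll push along tool -y.

```bash
python3 -m inch '[[[0,-1.5,-0.1,0,0,0],[0,-2.5,-0.2,0,0,0],[0,-3.5,-0.4,0,0,0],[0,-4.5,-0.5,0,0,0],[0,-5.5,-0.7,0,0,0]]]'; python3 g.py .5562 .0664 .097
```

```text
clock: 2.65
eef_pos: [0.5249, 0.0752, 0.0964]
eef_rot: [-0.38, 0.603, 0.39, 0.583]
contact_force: [-29.8, -1.4, 16.3]
opening: 0.0001
t 2.65 pos [0.5249 0.0752 0.0964] F [-29.8  -1.4  16.3] M [-0.22  4.1  -0.02] open 0.0001 q [ 0.06  0.4   1.75 -0.    1.02 -1.09]
axes
 [[-0.031 -0.913  0.406]
 [-0.002  0.407  0.914]
 [-1.     0.028 -0.015]] jawyaw 66.0
shift cm [-0.15 -3.21  0.47] turn [0. 0. 0.] |d|mm 32.48516742441726
```

```bash
python3 - <<'E'
from h import *
p,d=look("side",2);crop(p,225,150,170,140,4,"pics/side2c.png")
p,d=look("top",2);crop(p,255,190,170,140,4,"pics/top2c.png")
E
python3 g.py
```

```text
t 2.75 pos [0.5285 0.0742 0.096 ] F [-18.3  -4.7   2.3] M [-0.71  2.76 -0.05] open -0.0002 q [ 0.06  0.4   1.75 -0.    1.01 -1.09]
axes
 [[-0.025 -0.913  0.407]
 [-0.004  0.407  0.913]
 [-1.     0.021 -0.013]] jawyaw 66.0
```

View pics/side2c.png

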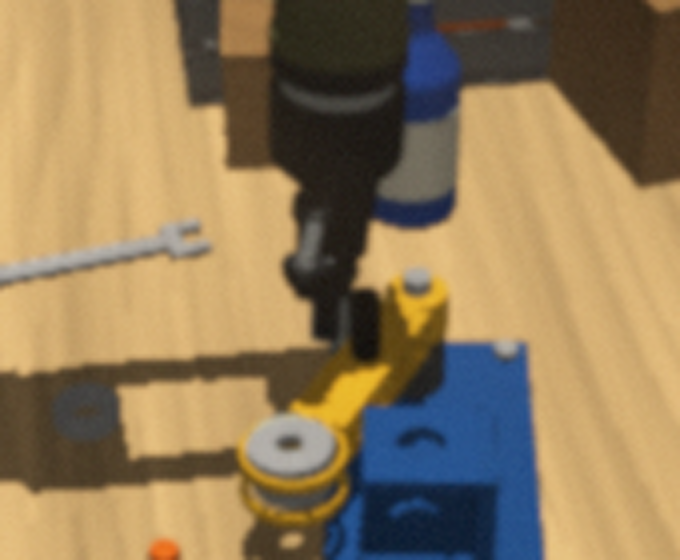

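View pics/top2c.png

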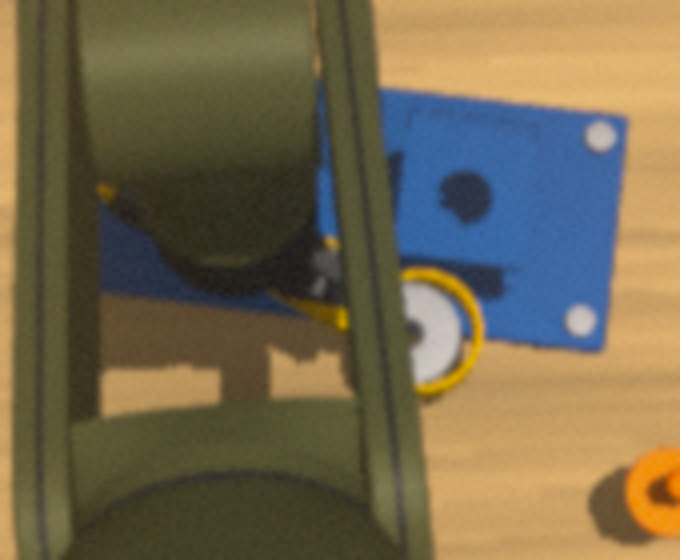

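The drawbar is swinging in smoothly. The eye is at top crop (430,330) and the force has settled near 18 N. I'll keep pushing to the stop.

```bash
python3 -m inch '[[[0,-1.5,0,0,0,0],[0,-2.2,0.1,0,0,0],[0,-2.9,0.2,0,0,0],[0,-3.6,0.3,0,0,0],[0,-3.9,0.4,0,0,0]]]'; python3 g.py .5562 .0664 .097
```

```text
clock: 3.38
eef_pos: [0.554, 0.0614, 0.0951]
eef_rot: [-0.377, 0.608, 0.393, 0.578]
contact_force: [-28.2, 1.8, 19.3]
opening: 0.0
t 3.38 pos [0.554  0.0614 0.0951] F [-28.2   1.8  19.3] M [0.11 3.9  0.03] open 0.0 q [ 0.04  0.44  1.68 -0.    1.07 -1.11]
axes
 [[-0.048 -0.912  0.407]
 [-0.004  0.407  0.913]
 [-0.999  0.042 -0.023]] jawyaw 66.0
shift cm [-0.2   0.01  0.54] turn [0. 0. 0.] |d|mm 5.766645853281005
```

```bash
python3 -m inch '[[[0,-0.8,0,0,0,0],[0,-1.2,0,0,0,0],[0,-1.6,0,0,0,0],[0,-1.6,0,0,0,0]]]'; python3 g.py
python3 - <<'E'
from h import *
p,d=look("top",3);crop(p,255,190,170,140,4,"pics/top3c.png")
p,d=look("side",3);crop(p,225,190,170,140,4,"pics/side3c.png")
E
```

```text
clock: 3.88
eef_pos: [0.5532, 0.0611, 0.095]
eef_rot: [-0.368, 0.614, 0.401, 0.572]
contact_force: [-30.6, 20.8, 22.5]
opening: 0.0003
t 3.88 pos [0.5532 0.0611 0.095 ] F [-30.6  20.8  22.5] M [2.9  4.41 0.01] open 0.0003 q [ 0.03  0.45  1.66  0.01  1.1  -1.13]
axes
 [[-0.076 -0.91   0.407]
 [ 0.007  0.408  0.913]
 [-0.997  0.073 -0.025]] jawyaw 65.9
```

View pics/top3c.png

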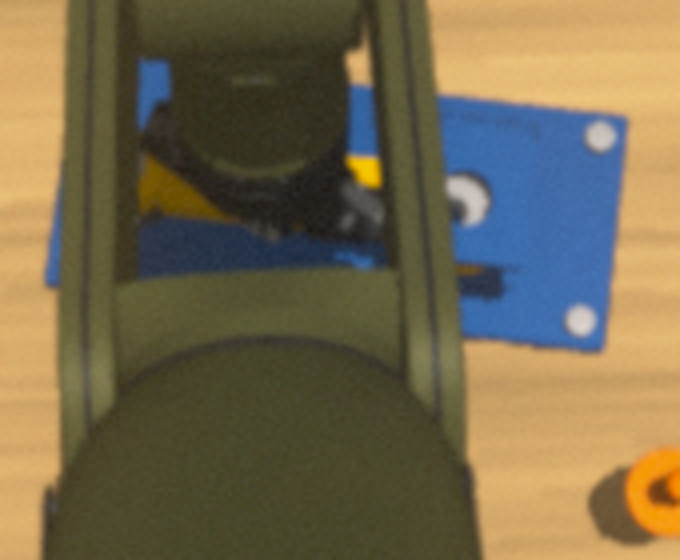

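View pics/side3c.png

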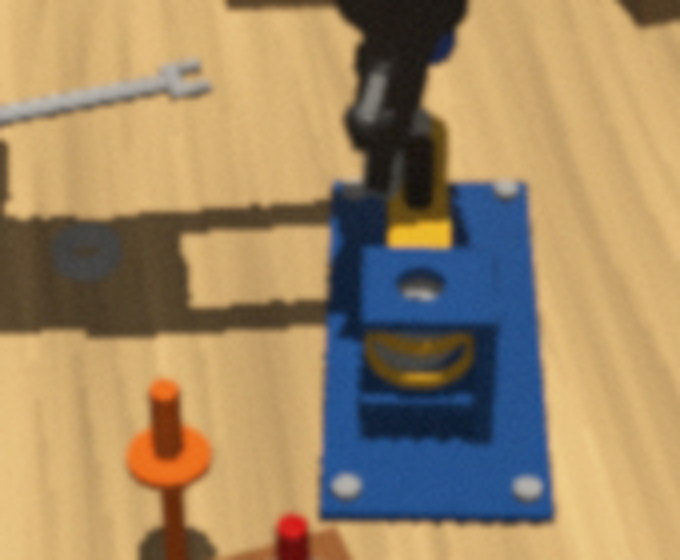

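The arm hit the stop: more command gave no motion and the force rose to about 43 N. The steel bush is visible through the ear hole at top crop (465,200). I'll back off and go over the red pin.

```bash
python3 -m inch '[[[0,1,0,0,0,0],[0,2.5,0,0,0,0],[-1,4,0,0,0,0],[-6,4,0,0,0,0],[-12,4,0,0,0,0]]]'; python3 g.py .4649 -.2443 .23 66
```

```text
clock: 4.6
eef_pos: [0.5255, 0.0764, 0.2188]
eef_rot: [-0.368, 0.615, 0.401, 0.571]
contact_force: [0.3, 0.1, -1.0]
opening: 0.0002
t 4.6 pos [0.5255 0.0764 0.2188] F [ 0.3  0.1 -1. ] M [ 0.01 -0.02 -0.02] open 0.0002 q [ 0.06  0.3   1.56  0.01  1.36 -1.1 ]
axes
 [[-0.077 -0.91   0.407]
 [ 0.006  0.408  0.913]
 [-0.997  0.073 -0.026]] jawyaw 65.9
shift cm [ -0.85  -7.49 -31.77] turn [-0.002 -0.026 -0.073] |d|mm 326.5498148140499
```

```bash
python3 -m inch '[[[-1,-1.5,-6,0,-0.026,-0.073],[-1.2,-3,-12,0,-0.026,-0.073],[-1,-4.5,-18,0,-0.026,-0.073],[-0.9,-6,-24,0,-0.026,-0.073],[-0.9,-7.2,-30,0,-0.026,-0.073]]]' 1; python3 g.py .4649 -.2443 .23 66
```

```text
clock: 5.22
eef_pos: [0.4695, -0.2295, 0.2316]
eef_rot: [-0.385, 0.593, 0.383, 0.594]
contact_force: [1.7, 0.2, -0.1]
opening: 0.0853
t 5.22 pos [ 0.4695 -0.2295  0.2316] F [ 1.7  0.2 -0.1] M [0.02 0.01 0.01] open 0.0853 q [-0.54  0.23  1.61 -0.    1.29 -1.69]
axes
 [[ 0.003 -0.913  0.409]
 [-0.002  0.409  0.913]
 [-1.    -0.003 -0.   ]] jawyaw 65.9
shift cm [ 0.16 -0.19 -1.54] turn [-0.002 -0.     0.003] |d|mm 15.587843331548555
```

```bash
python3 -m inch '[[[0.1,-0.2,-1.5,0,0,0],[0.1,-0.2,-1.5,0,0,0]]]'; python3 g.py .4649 -.2443 .108 66
python3 - <<'E'
from h import *
p,d=look("top",4);crop(p,275,190,130,100,5,"pics/top4c.png")
p,d=look("side",4);crop(p,230,230,140,170,4,"pics/side4c.png")
E
```

```text
clock: 5.48
eef_pos: [0.4651, -0.245, 0.2312]
eef_rot: [-0.385, 0.593, 0.382, 0.595]
contact_force: [-0.6, 0.3, 0.7]
opening: 0.0854
t 5.47 pos [ 0.4651 -0.245   0.2312] F [-0.6  0.3  0.7] M [ 0.02 -0.02 -0.03] open 0.0854 q [-0.57  0.24  1.61  0.    1.29 -1.71]
axes
 [[ 0.004 -0.911  0.412]
 [-0.002  0.412  0.911]
 [-1.    -0.004 -0.   ]] jawyaw 65.7
shift cm [12.32  0.1   0.06] turn [-0.005 -0.     0.004] |d|mm 123.16216331984842
```

View pics/top4c.png

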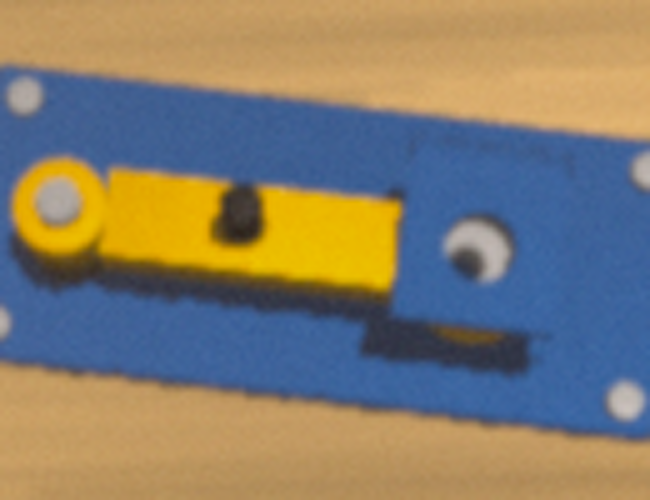

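View pics/side4c.png

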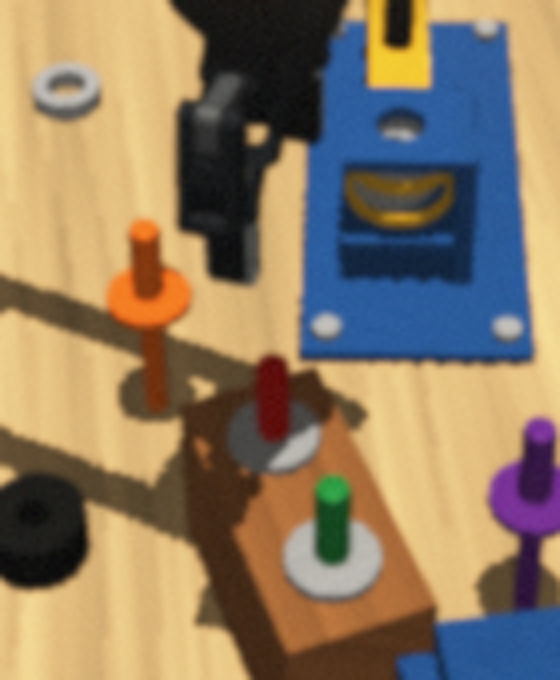

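The drawbar is fully in. The dark bush hole shows inside the ear hole at top crop (468,263). I'll measure it and check the drawbar angle.

Run:
```python
from m import *
z=np.load("top4.npz");d=z["d"];hsv=cv2.cvtColor(z["p"],cv2.COLOR_RGB2HSV);H,S,V=[hsv[...,i].astype(int) for i in range(3)]
C=cloud("top",d);Z=C[...,2]
print((Z[230:250,361:382]*1000).round(0).astype(int))
print(V[234:250,361:380])
a=cent((Z<.094).astype(np.uint8),370,240,9);print('ear',a,ray("top",*a[0],.102).round(4))
b=cent(((Z<.076)).astype(np.uint8),368,243,4);print('bush',b,ray("top",*b[0],.084).round(4))
c=cent((S<90).astype(np.uint8),371,240,9);print('steel',c)
# bar axis: yellow bar top
m=(S>150)&(H>15)&(H<35)&(abs(Z-.084)<.004);m[:,:300]=0;m[:,350:]=0
P=(C[m][:,:2]*1000).astype(np.float32);print(len(P),cv2.minAreaRect(P))
z=np.load("side4.npz");C=cloud("side",z["d"])
```

```text
[[ 101  101  100  104  105  103  102  100  104  102  103  102   96  103
   102   99  107   98  102   99  103]
 [ 105  100  103  102  101  101  105   99   98  102  106  101  102  106
   104  103   99  101  102  101  100]
 [ 104  102  104  107  104  100  102  105   98  107  102  102  102   97
   105  102  101  102  104  101  102]
 [ 104  107  100   97  104  101   99  101   98   94   96   93  105  102
   101  102  101  104  104  101  101]
 [ 102  102  100  105  105  101  102   86   84   84   82   84   82   97
  1283  103  102  108  103  102  105]
 [  99  100  106  105  104   83   84   81   82   85   82   83   85   88
    79  100  104   97  106  105  103]
 [ 103  101   99  100   85   82   80   82   84   84   81   84   83   85
    89   83  101  104  102  102  107]
 [ 101  100  103  101   85   85   85   83   85   85   76   85   85   85
    83   87   94  102  100  100  102]
 [  97  103  103   82   86   84   90   83   82   85   84   84   84   81
    82   83   85   99  101  101  100]
 [ 103  101  104   87   82   85   81   82   83   89   82   84   84   87
    85   87   87   96  102  104  103]

[... 2105 characters left out ...]
3 139 139 154 161 163 156 157 157 162 159
  160]
 [156 157 158 158 156 159 159 155 158 154 158 160 159 162 159 159 160 159
  160]
 [157 159 158 158 158 158 158 157 158 159 159 160 160 161 158 161 159 162
  160]
 [159 161 156 158 159 157 159 158 158 157 160 161 162 159 161 160 161 157
  159]]
ear (array([370.66, 239.66]), np.int32(143), (370.67, 239.67), array([12.2, 13.1])) [ 0.5594 -0.0355  0.102 ]
bush (array([368.17, 242.8 ]), np.int32(30), (368.14, 242.78), array([4.7, 6.2])) [ 0.5567 -0.0313  0.084 ]
steel (array([370.69, 238.95]), np.int32(144), (370.7, 239.01), array([11.8, 14. ]))
716 ((574.3685302734375, 56.29994583129883), (104.10279083251953, 37.10017395019531), 81.32086181640625)
```

Run:
```python
from m import *
print(ray("top",367.8,243.5,.084).round(4),ray("top",366.,245.6,.060).round(4),ray("top",370.66,239.66,.102).round(4))
# fit hole circle models: render predicted visibility from depth, classification
z=np.load("top4.npz");C=cloud("top",z["d"]);Z=C[...,2]
v,u=np.mgrid[230:252,358:384]
from scipy.optimize import minimize
ss=[(i+.5)/4-.5 for i in range(4)]
o=imaging.camera_params("top")["T"][:3,3]
Zo=Z[230:252,358:384]
rays={(a,b,h):ray("top",u+a,v+b,h) for a in ss for b in ss for h in(.102,.094,.084,.076,.060,.052)}
def model(q):
    e,bu,lo=q[:2],q[2:4],q[4:6];S=0
    for a in ss:
        for b in ss:
            ins=lambda h,c,r:np.hypot(rays[a,b,h][...,0]-c[0],rays[a,b,h][...,1]-c[1])<r
            A=ins(.102,e,.014)&ins(.094,e,.014);A0=ins(.102,e,.014)
            B0=ins(.084,bu,.0072);B=B0&ins(.076,bu,.0072)
            L=ins(.060,lo,.0072)&ins(.052,lo,.0072)
            zz=np.where(~A0,.102,np.where(~A,.097,np.where(~B0,.084,np.where(~B,.08,np.where(~L,.058,.01)))))
            S=S+zz
    return S/16
def cost(q): return np.minimum(np.abs(model(q)-Zo),.03).sum()
best=None
for k in range(4):
    x0=np.array([.5594,-.0355,.5553,-.0305,.5553,-.0305])+np.random.default_rng(k).normal(0,.0007,6)
    r=minimize(cost,x0,method="Nelder-Mead",options=dict(initial_simplex=np.vstack([x0]+[x0+.0015*np.eye(6)[i] for i in range(6)]),maxiter=800,xatol=5e-5,fatol=1e-4))
    print(r.x.round(4),r.fun.round(4))
```

```text
[ 0.5553 -0.0305  0.084 ] [ 0.5557 -0.0279  0.06  ] [ 0.5594 -0.0355  0.102 ]
[ 0.5603 -0.0358  0.5573 -0.0313  0.557  -0.0313] 1.4521
[ 0.5603 -0.0358  0.5573 -0.0312  0.5571 -0.0309] 1.4493
[ 0.5603 -0.0358  0.5573 -0.0311  0.5573 -0.0305] 1.4421
[ 0.56   -0.0356  0.5572 -0.0311  0.5572 -0.0292] 1.4303
```

```bash
python3 -m inch '[[[4,0,0,0,0,0],[8,0.1,0,0,0,0],[11,0.1,0.1,0,0,0],[12.3,0.1,0.1,0,0,0],[12.3,0.1,0.1,0,0,0]]]'; python3 g.py .4649 -.2443 .108
python3 - <<'E'
from h import *
p,d=look("top",5);crop(p,420,210,140,110,5,"pics/top5c.png")
p,d=look("side",5);crop(p,230,260,140,140,5,"pics/side5c.png")
E
```

```text
clock: 6.2
eef_pos: [0.4653, -0.2404, 0.1075]
eef_rot: [-0.385, 0.593, 0.385, 0.594]
contact_force: [0.0, 0.8, 0.9]
opening: 0.0854
t 6.2 pos [ 0.4653 -0.2404  0.1075] F [0.  0.8 0.9] M [-0.01 -0.   -0.  ] open 0.0854 q [-0.56  0.36  1.78  0.    1.   -1.71]
axes
 [[ 0.002 -0.913  0.407]
 [-0.     0.407  0.913]
 [-1.    -0.002  0.001]] jawyaw 66.0
shift cm [-0.05 -0.12 -0.37] turn [0. 0. 0.] |d|mm 3.949304476887359
```

View pics/side5c.png

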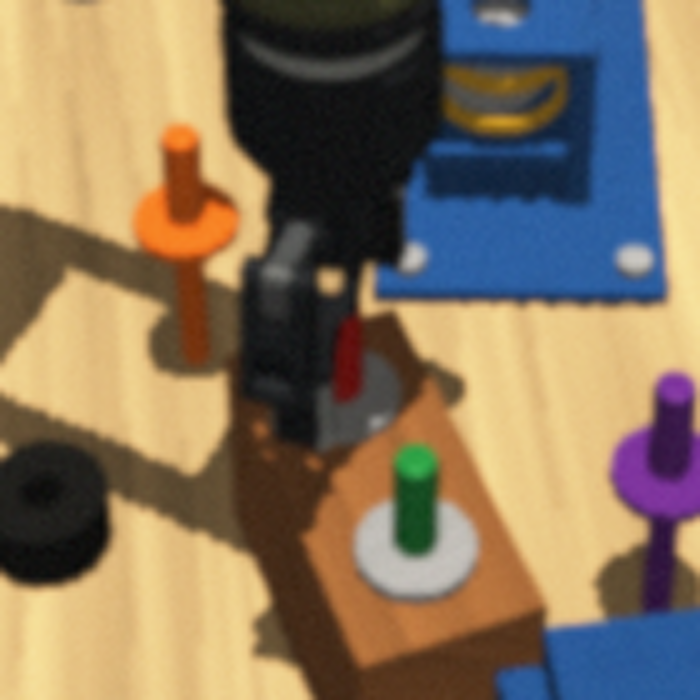

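The red grip at side crop (347,360) sits between the open jaws and above the collar. I'll make a small correction and close.

```bash
python3 -m inch '[[[0,-0.1,-0.4,0,0,0],[0,-0.1,-0.4,0,0,0]]]'; python3 -m inch '[[[0,0,0,0,0,0],[0,0,0,0,0,0],[0,0,0,0,0,0],[0,0,0,0,0,0],[0,0,0,0,0,0]]]' -1; python3 g.py .4649 -.2443 .108
```

```text
clock: 6.55
eef_pos: [0.4664, -0.2465, 0.11]
eef_rot: [-0.387, 0.592, 0.382, 0.595]
contact_force: [0.6, -0.3, -0.3]
opening: 0.0849
clock: 7.18
eef_pos: [0.4664, -0.2464, 0.1101]
eef_rot: [-0.387, 0.592, 0.382, 0.595]
contact_force: [-0.1, 0.5, 1.7]
opening: 0.0144
t 7.17 pos [ 0.4664 -0.2464  0.1101] F [-0.1  0.5  1.7] M [ 0.08 -0.02 -0.01] open 0.0144 q [-0.57  0.36  1.77  0.    1.   -1.72]
axes
 [[ 0.007 -0.913  0.408]
 [-0.003  0.408  0.913]
 [-1.    -0.008 -0.   ]] jawyaw 65.9
shift cm [0.21 0.23 0.13] turn [0. 0. 0.] |d|mm 3.3656457147606265
```

```bash
python3 -m inch '[[[-2,0,0,0,0,0],[-4.5,0,0,0,0,0],[-7,0,0,0,0,0],[-9.5,0,0,0,0,0],[-12,0,0,0,0,0]]]';  python3 -m inch '[[[-0.6,0,0,0,0,0],[-0.6,0,0,0,0,0]]]'
python3 - <<'E'
from h import *
P=[]
for i in range(4):
    P.append(np.r_[readout.observe()["eef_pos"],readout.observe()["contact_force"]]); imaging.read_camera("side")
print(np.round(P,4))
p,d=look("top",6);crop(p,400,200,140,110,5,"pics/top6c.png")
p,d=look("side",6);crop(p,220,200,140,170,4,"pics/side6c.png")
E
python3 g.py
```

```text
clock: 7.8
eef_pos: [0.465, -0.2457, 0.2301]
eef_rot: [-0.386, 0.592, 0.383, 0.595]
contact_force: [0.2, 0.1, -2.4]
opening: 0.0147
clock: 8.05
eef_pos: [0.4646, -0.2455, 0.2356]
eef_rot: [-0.386, 0.592, 0.383, 0.594]
contact_force: [-1.2, -0.3, -3.3]
opening: 0.0146
[[ 0.4646 -0.2455  0.2356 -1.1879 -0.2595 -3.3279]
 [ 0.4643 -0.2453  0.2351 -0.883   0.8222 -2.0383]
 [ 0.4641 -0.2452  0.2347 -0.1061 -0.4599 -2.3573]
 [ 0.4641 -0.2452  0.2347  0.5255 -0.545  -2.2754]]
t 8.35 pos [ 0.4645 -0.2454  0.2352] F [ 0.3  0.6 -1.1] M [-0.02 -0.02  0.02] open 0.0144 q [-0.57  0.23  1.6   0.    1.3  -1.72]
axes
 [[ 0.004 -0.913  0.408]
 [-0.002  0.408  0.913]
 [-1.    -0.004  0.   ]] jawyaw 65.9
```

View pics/side6c.png

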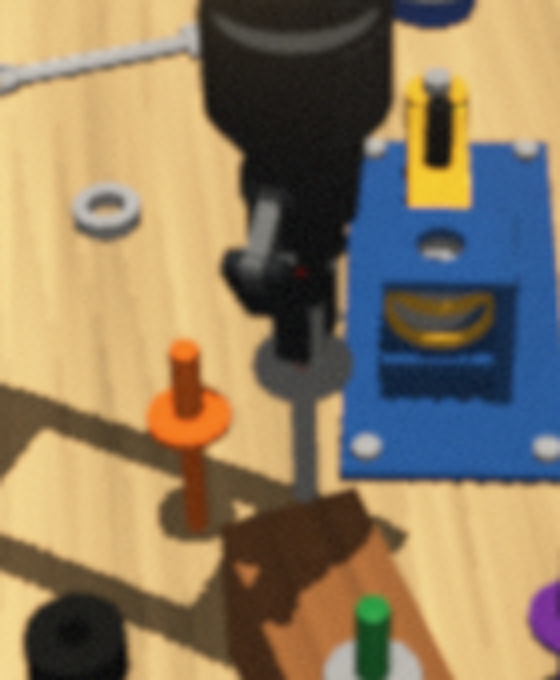

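View pics/top6c.png

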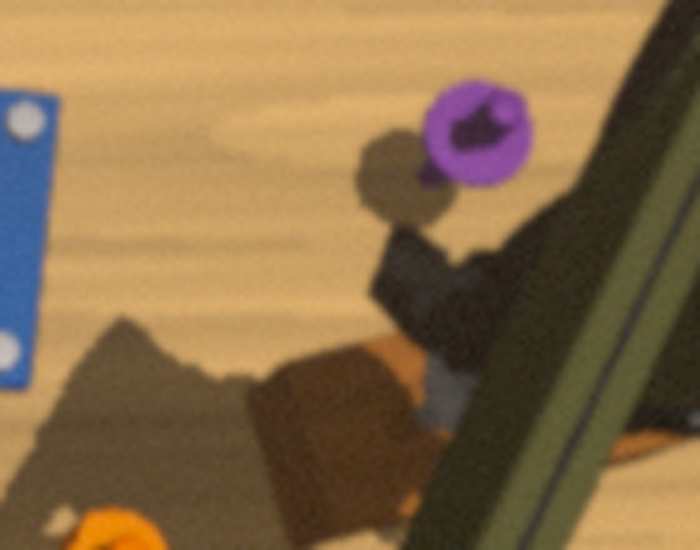

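The pin is held upright with its shank clear of the block. The nose is at side crop (303,495). Next I'll carry it over the clevis.

```bash
python3 -m inch '[[[-0.5,0,3,0,0,0],[-0.5,0,7,0,0,0],[-0.5,0,12,0,0,0],[-0.5,0.1,17,0,0,0],[-0.5,0.2,21,0,0,0]]]'; python3 g.py .5568 -.0308 .235 66
```

```text
clock: 8.98
eef_pos: [0.5488, -0.0511, 0.2398]
eef_rot: [-0.386, 0.592, 0.384, 0.594]
contact_force: [0.8, -0.5, -1.7]
opening: 0.0146
t 8.97 pos [ 0.5488 -0.0511  0.2398] F [ 0.8 -0.5 -1.7] M [ 0.01 -0.05 -0.04] open 0.0146 q [-0.17  0.27  1.55 -0.    1.33 -1.32]
axes
 [[ 0.004 -0.913  0.408]
 [-0.001  0.408  0.913]
 [-1.    -0.004  0.   ]] jawyaw 65.9
shift cm [0.48 0.1  2.18] turn [-0.001  0.     0.004] |d|mm 22.339102713421696
```

```bash
python3 -m inch '[[[1,0.1,1.5,0,0,0.004],[2,0.1,2.2,0,0,0.004],[2.2,0.1,2.2,0,0,0.004],[2.2,0.1,2.2,0,0,0.004]]]'
python3 - <<'E'
from h import *
p,d=look("side",7);crop(p,250,190,130,110,6,"pics/side7c.png")
p,d=look("top",7);crop(p,310,190,130,110,6,"pics/top7c.png")
E
python3 g.py .5568 -.0308 .2135 66
```

```text
clock: 9.48
eef_pos: [0.5563, -0.0318, 0.2173]
eef_rot: [-0.384, 0.594, 0.385, 0.593]
contact_force: [0.0, -0.3, -2.1]
opening: 0.0146
t 9.57 pos [ 0.5569 -0.0317  0.218 ] F [ 0.2 -0.8 -1.5] M [-0.04  0.    0.03] open 0.0148 q [-0.13  0.29  1.56  0.    1.29 -1.28]
axes
 [[ 0.    -0.913  0.409]
 [ 0.     0.409  0.913]
 [-1.    -0.     0.   ]] jawyaw 65.9
shift cm [0.45 0.04 0.08] turn [-0.002  0.     0.   ] |d|mm 4.55759825956012
```

View pics/side7c.png

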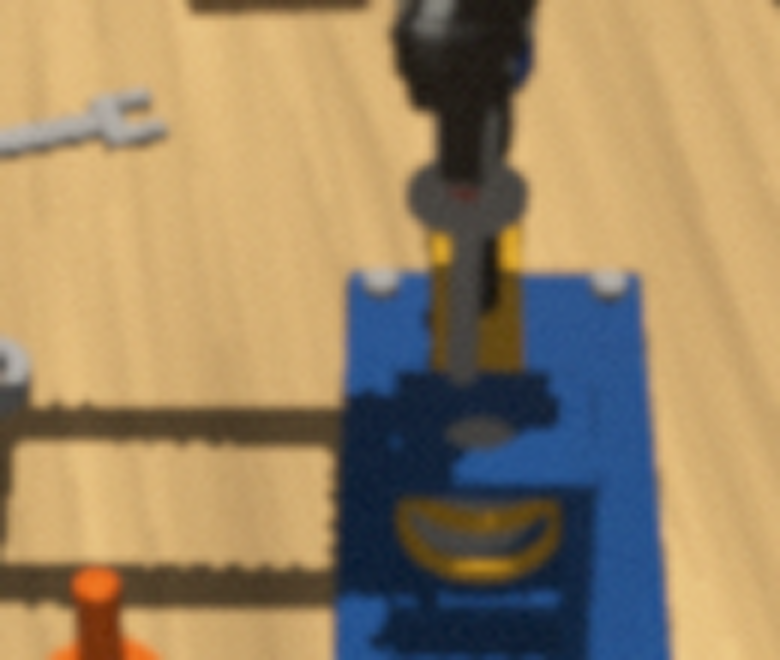

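View pics/top7c.png

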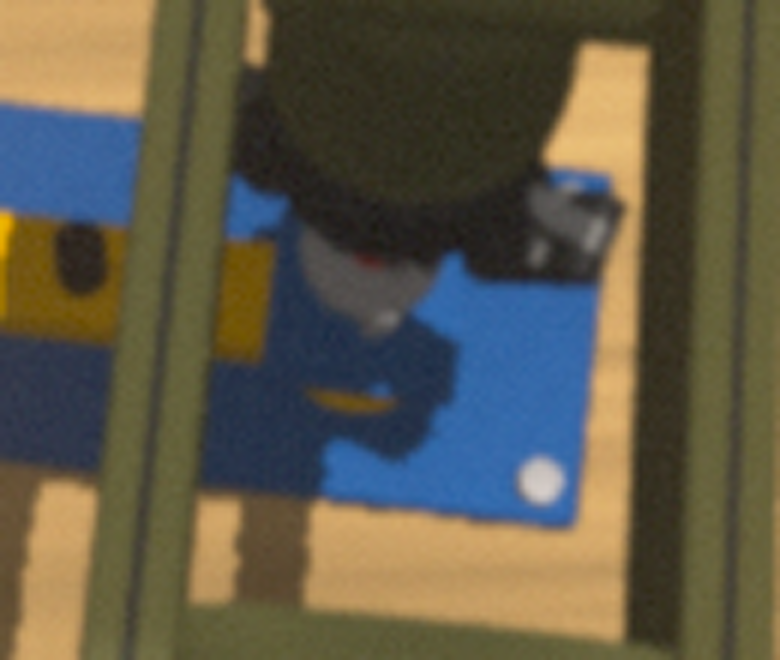

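The pin hangs over the ear, with its nose at side crop (463,380) above the hole at (480,432). I'll use the side camera to cross-check the shank against the ear hole.

Run:
```python
from m import *
z=np.load("side4.npz");C=cloud("side",z["d"]);Z=C[...,2]
q=proj("side",[.5594,-.0355,.102]);print("proj ear",q)
u,v=q.round().astype(int)
M=(Z<.094)&(Z>.0); c=cent(M.astype(np.uint8),u,v,9);print(c,ray("side",*c[2],.102).round(4))
print((Z[v-8:v+9,u-10:u+11]*1000).round().astype(int))
z=np.load("side7.npz");C=cloud("side",z["d"]);Z=C[...,2]
T=imaging.camera_params("side")["T"];vd=-T[:3,2];vh=vd[:2]/np.linalg.norm(vd[:2])
# shank pixels rows 230..252
for r in range(226,256,2):
    row=C[r,318:338];print(r,[f"{a[0]*1000:.0f},{a[1]*1000:.0f},{a[2]*1000:.0f}" for a in row if abs(a[1]+.035)<.012])
```

```text
proj ear [328.50874582 260.31717684]
(array([329.04, 261.76]), np.int32(51), (329.14, 261.7), array([ 5.2, 10.1])) [ 0.56   -0.0403  0.102 ]
[[100  97 101 101 100 102 104 102 102 101 100 100 100 103 100 102  99  99
   99  97 101]
 [103  99 100 102 101 102 101 101 100 100 102 101 101 102 103 100 102  99
  101 101 100]
 [ 99 101 101  98 100 102  97 100  99 102 103 102 102 102  99 100  99 100
   98 102 100]
 [102 100 102 101 100 100 101 102 100 100 100  99 100 100 100 100 103 100
  101 101 102]
 [101  99 103 102 101 102 103 101 102 840 101 100 102 103  99 101  98 100
  101 100 100]
 [100 102 101  99 101  99 103  99 100 100  98  99 100 100 101 100 102 101
  102 101 102]
 [101 100 100  98 102 100  98  99  98  98  96  97  97  97  99 100 101 103
  101 100 102]
 [103  99 102 100 101  99  98  97  95  94  91  94  94  96  96 100 100 101
  102 101 101]
 [101  98 100 101 101  97  94  82  82  81  82  82  83  82  95  97  99 103
  101 102 102]
 [101 101 102 100  98  93  82  83  84  85  85  82  84  83  84  94  95 101
  102  99 100]
 [102  99 103  99 102  83  85  84  81  82  84  82  84  81  85  82  94
[... 1071 characters left out ...]
 '553,-37,167', '554,-41,169', '557,-36,165', '560,-34,164']
240 ['549,-34,159', '550,-37,162', '553,-36,160', '555,-38,162', '557,-38,162', '560,-33,157']
242 ['548,-37,156', '551,-35,154', '552,-40,158', '555,-37,156', '557,-40,157', '560,-33,152']
244 ['548,-37,150', '551,-35,148', '553,-37,150', '554,-41,153', '557,-36,149', '560,-34,147']
246 ['549,-33,142', '551,-34,142', '552,-40,147', '555,-40,147', '557,-37,144']
248 ['549,-37,140', '551,-34,137', '553,-36,139', '555,-39,141', '557,-38,139']
250 ['549,-37,134', '551,-38,134', '553,-39,135', '556,-35,131', '558,-34,130']
252 ['550,-32,124', '551,-39,130', '553,-36,127', '555,-38,129', '558,-36,126']
254 ['554,-34,119', '556,-36,121']
```

Run:
```python
from m import *
from scipy.optimize import minimize
ss=[(i+.5)/4-.5 for i in range(4)]
def fit(n,tag,box,bush):
    u0,u1,v0,v1=box;v,u=np.mgrid[v0:v1,u0:u1];Zo=cloud(n,np.load(n+tag+".npz")["d"])[v0:v1,u0:u1,2]
    hs=(.102,.100,.098,.096,.094,.084,.076,.060,.052)
    rays={(a,b,h):ray(n,u+a,v+b,h) for a in ss for b in ss for h in hs}
    def model(q):
        S=0
        for a in ss:
            for b in ss:
                ins=lambda h,c,r:np.hypot(rays[a,b,h][...,0]-c[0],rays[a,b,h][...,1]-c[1])<r
                zz=np.full(Zo.shape,.084)
                if bush:
                    B=ins(.084,q[2:4],.0072);B2=ins(.076,q[2:4],.0072);L=ins(.06,q[4:6],.0072)&ins(.052,q[4:6],.0072)
                    zz=np.where(~B,.084,np.where(~B2,.08,np.where(~L,.058,.010)))
                for h in hs[4::-1]: zz=np.where(ins(h,q[:2],.014),zz,h)
                S=S+zz
        return S/16+q[-1]
    def cost(q): return np.minimum(np.abs(model(q)-Zo),.012).mean()*1000
    for k in range(3):
        x0=np.array([.5596,-.0365]+([.556,-.031,.556,-.030] if bush else [])+[0.])+np.random.default_rng(k).normal(0,.0005,7 if bush else 3)
        r=minimize(cost,x0,method="Nelder-Mead",options=dict(initial_simplex=np.vstack([x0]+[x0+.0015*np.eye(len(x0))[i] for i in range(len(x0))]),maxiter=900,xatol=3e-5,fatol=1e-5))
        print(n,r.x.round(4),r.fun.round(4))
fit("side","4",(318,341,252,271),0)
fit("top","4",(360,382,231,250),1)
fit("top","0",(360,382,231,250),0) if 0 else None
from scipy.optimize import least_squares
# shank axis fit vertical cylinder r=6mm, side7
z=np.load("side7.npz");C=cloud("side",z["d"]);P=C[230:252,318:338].reshape(-1,3)
P=P[(abs(P[:,0]-.555)<.015)&(abs(P[:,1]+.035)<.012)]
f=lambda q:np.hypot(P[:,0]-q[0]-q[2]*(P[:,2]-.12),P[:,1]-q[1]-q[3]*(P[:,2]-.12))-.006
r=least_squares(f,[.555,-.032,0,0],loss="soft_l1",f_scale=.002);print("shank at z.12",r.x.round(4))
```

```text
side [ 0.5609 -0.037  -0.0011] 1.3128
side [ 0.5609 -0.037  -0.0011] 1.3126
side [ 0.5609 -0.0371 -0.0011] 1.3124
top [ 5.603e-01 -3.580e-02  5.572e-01 -3.120e-02  5.570e-01 -3.060e-02
  2.000e-04] 2.3672
top [ 5.603e-01 -3.580e-02  5.572e-01 -3.130e-02  5.571e-01 -3.010e-02
  2.000e-04] 2.378
top [ 5.603e-01 -3.580e-02  5.567e-01 -3.120e-02  5.572e-01 -3.120e-02
  2.000e-04] 2.3924
shank at z.12 [ 0.5538 -0.0319  0.0219  0.0051]
```

Run:
```python
from m import *
z=np.load("side7.npz");p=z["p"].astype(int)
for x0 in(.5545,.5555,.5567,.558):
    print(x0,[proj("side",[x0,-.032,h]).round(2).tolist() for h in(.125,.15,.18)])
g=cv2.cvtColor(z["p"],cv2.COLOR_RGB2GRAY)
S=cv2.cvtColor(z["p"],cv2.COLOR_RGB2HSV)[...,1]
for r in range(230,256,3): print(r,S[r,318:340],g[r,318:340])
```

```text
0.5545 [[326.22, 251.48], [326.39, 242.53], [326.59, 231.46]]
0.5555 [[326.67, 251.44], [326.84, 242.49], [327.06, 231.42]]
0.5567 [[327.21, 251.39], [327.39, 242.44], [327.62, 231.37]]
0.558 [[327.79, 251.34], [327.99, 242.39], [328.22, 231.32]]
230 [115 117 130 161 195 200 188 137  55  29  25  30  36  59 167 197 207 202
 175 134 116 113] [179 175 153 130 145 157 136 100  78  75  70  65  53  37  53 110 152 165
 160 172 189 192]
233 [114 111 115 136 188 198 179 124  46  21  21  31  40 104 193 205 211 200
 174 133 117 114] [174 177 168 143 135 140 126  91  72  70  70  62  42  27  46 106 148 169
 169 179 188 192]
236 [142 140 129  67 106 177 132  70  31  24  27  28  42  58 124 180 194 168
  74  60 102 104] [90 91 88 81 74 72 74 67 72 72 63 60 40 28 31 53 70 76 83 91 97 97]
239 [177 173 161 104  96 172 134  65  31  29  25  31  47  64 176 193 190 179
  88  96 164 174] [81 82 81 73 73 74 71 68 71 69 69 56 35 27 32 56 75 76 77 78 78 79]
242 [178 177 164  40 156 183 129  67  32  21  30  66 141 175 205 204 199 189
  87  92 165 172] [80 76 62 55 64 73 72 69 69 70 66 60 53 57 64 71 75 76 78 81 78 80]
245 [179 178 169  95 120 175 135  59  25  18  32  95 170 200 206 213 201 201
 119  76 162 175] [82 79 74 69 67 75 68 67 67 67 68 68 71 73 74 73 76 75 78 81 79 79]
248 [183 181 174 104 112 175 108  35  15  22  39 116 174 203 208 206 204 197
 121  71 162 176] [79 78 75 70 68 72 71 68 67 69 68 69 74 73 73 73 75 75 76 82 77 79]
251 [180 178 170 104  54 104  67  30  19  26  22  66 108 126 136 142 142 154
  98  59 156 172] [63 64 59 55 57 61 65 66 65 65 66 62 60 61 64 63 67 61 63 64 62 66]
254 [164 162 150 161 159 158 141 112  82  77 110 137 149 159 155 154 158 139
 149 159 155 143] [33 32 34 33 33 34 37 40 46 45 41 35 35 33 34 33 33 35 36 33 34 37]
```

The side camera shows the pin leaning about 0.025 rad, nose towards -x, so the nose sits about 3 mm short of the bush line. I'll turn that out, lower a little and look again.

```bash
python3 -m inch '[[[0.3,0,0.1,0,0,-0.025],[0.6,0,0.1,0,0,-0.025],[0.6,0,0.1,0,0,-0.025],[0.6,0,0.1,0,0,-0.025]]]'
cat > t.py <<'E'
from m import *
import sys
from scipy.optimize import least_squares
tag=sys.argv[1]
p,d=look("side",tag);A=[];D=[]
for i in range(4):
    q,d=imaging.read_camera("side");A.append(q.astype(float));D.append(d)
p=np.mean(A,0).astype(np.uint8);D=np.array(D);D[D==0]=np.nan;d=np.nanmedian(D,0)
crop(p,290,210,80,70,9,f"pics/side{tag}c.png")
s=readout.observe();e=s["eef_pos"];print(e.round(4),s["contact_force"].round(1))
C=cloud("side",d);P=C[215:275,305:350].reshape(-1,3)
zt=e[2]-.0935
P=P[(abs(P[:,0]-e[0])<.012)&(abs(P[:,1]-e[1]+.004)<.007)&(P[:,2]>max(zt+.004,.104))&(P[:,2]<e[2]-.03)]
f=lambda q:np.hypot(P[:,0]-q[0]-q[2]*(P[:,2]-zt),P[:,1]-q[1]-q[3]*(P[:,2]-zt))-.006
r=least_squares(f,[e[0],e[1],0,0],loss="soft_l1",f_scale=.001);print(len(P),"tip(side frame)",r.x.round(4),"z",zt)
E
python3 t.py 8; python3 g.py
```

```text
clock: 10.07
eef_pos: [0.5573, -0.0308, 0.212]
eef_rot: [-0.392, 0.588, 0.377, 0.598]
contact_force: [0.1, 0.2, -2.7]
opening: 0.0141
[ 0.5574 -0.0307  0.212 ] [ 0.5  0.2 -2. ]
131 tip(side frame) [ 0.5573 -0.0317 -0.0089  0.0039] z 0.1185245275008164
t 10.32 pos [ 0.5574 -0.0307  0.212 ] F [ 0.5  0.2 -2. ] M [-0.   -0.05  0.  ] open 0.0144 q [-0.13  0.29  1.59 -0.01  1.24 -1.27]
axes
 [[ 0.023 -0.912  0.409]
 [-0.01   0.409  0.913]
 [-1.    -0.025  0.   ]] jawyaw 65.9
```

View pics/side8c.png

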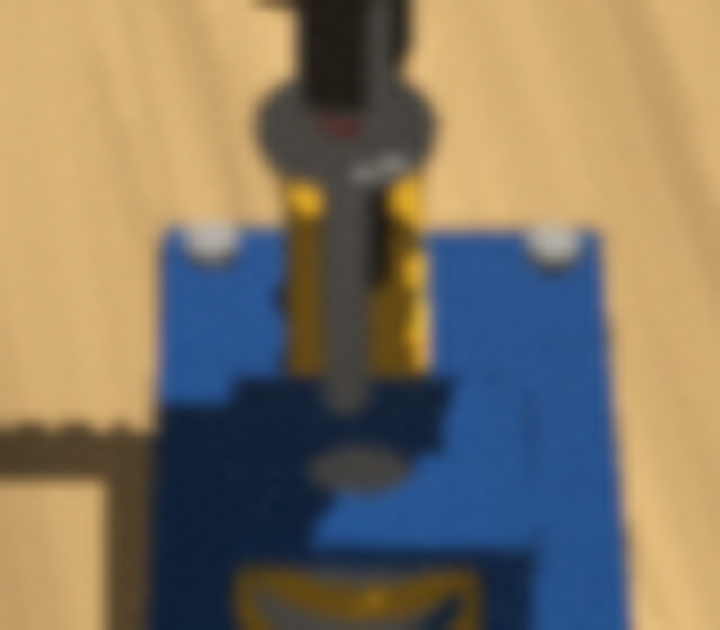

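Averaged, the shank now looks vertical, with its nose at side crop (345,410) above the hole at (360,468). The measured nose position (.5573,-.0317) matches the bush line. I'll lower it through the ear hole.

```bash
python3 -m inch '[[[0.7,0,0,0,0,0],[1.4,0.03,0,0,0,0],[2.1,0.05,0,0,0,0],[2.6,0.07,0,0,0,0],[2.6,0.07,0,0,0,0]]]'; python3 t.py 9; python3 g.py .5574 -.0307 .180
```

```text
clock: 10.95
eef_pos: [0.5569, -0.0307, 0.1853]
eef_rot: [-0.392, 0.589, 0.377, 0.598]
contact_force: [-0.6, 0.3, -2.1]
opening: 0.0143
[ 0.5576 -0.0308  0.1863] [ 0.3 -0.1 -2.2]
111 tip(side frame) [ 0.5575 -0.0316 -0.0115  0.007 ] z 0.09282989294996355
t 11.2 pos [ 0.5576 -0.0308  0.1863] F [ 0.3 -0.1 -2.2] M [ 0.    0.01 -0.  ] open 0.0148 q [-0.13  0.31  1.62 -0.01  1.18 -1.27]
axes
 [[ 0.024 -0.912  0.409]
 [-0.01   0.409  0.913]
 [-1.    -0.026  0.   ]] jawyaw 65.9
shift cm [ 0.63  0.04 -0.  ] turn [0. 0. 0.] |d|mm 6.334577797728198
```

View pics/side9c.png

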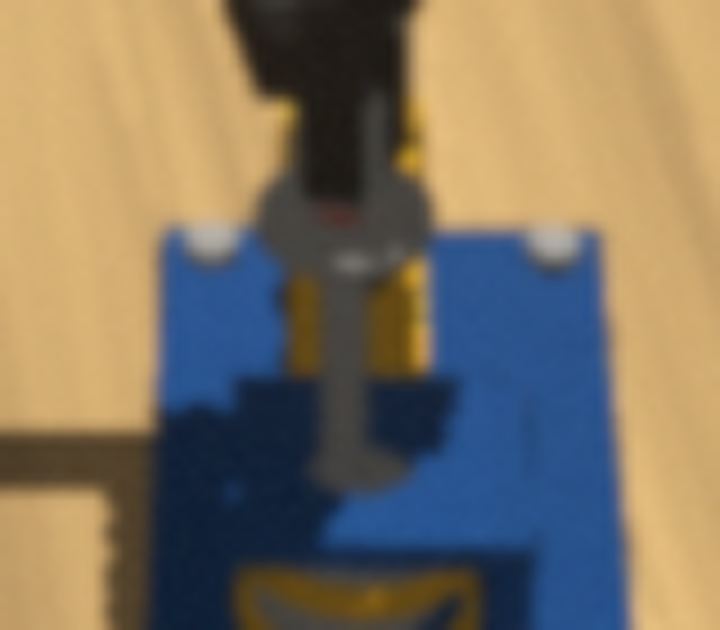

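The nose is inside the ear hole, with no contact force beyond the pin's weight. I'll feel downward in small steps.

```bash
python3 -m inch '[[[0.2,0,0,0,0,0],[0.4,0.01,0,0,0,0],[0.6,0.02,0,0,0,0],[0.6,0.02,0,0,0,0]]]';python3 g.py;  python3 -m inch '[[[0.1,0,0,0,0,0],[0.2,0,0,0,0,0],[0.3,0.01,0,0,0,0],[0.3,0.01,0,0,0,0]]]'; python3 g.py .5574 -.0307 .180
```

```text
clock: 11.7
eef_pos: [0.5574, -0.0308, 0.18]
eef_rot: [-0.392, 0.588, 0.377, 0.598]
contact_force: [0.1, -0.4, -2.2]
opening: 0.0145
t 11.7 pos [ 0.5574 -0.0308  0.18  ] F [ 0.1 -0.4 -2.2] M [-0.01  0.04  0.02] open 0.0145 q [-0.13  0.32  1.63 -0.01  1.17 -1.27]
axes
 [[ 0.023 -0.912  0.409]
 [-0.01   0.409  0.913]
 [-1.    -0.025  0.   ]] jawyaw 65.9
clock: 12.2
eef_pos: [0.5572, -0.0307, 0.1769]
eef_rot: [-0.392, 0.589, 0.377, 0.598]
contact_force: [-1.1, -0.4, -1.9]
opening: 0.0143
t 12.2 pos [ 0.5572 -0.0307  0.1769] F [-1.1 -0.4 -1.9] M [0.06 0.07 0.05] open 0.0143 q [-0.13  0.32  1.64 -0.01  1.16 -1.27]
axes
 [[ 0.023 -0.912  0.409]
 [-0.01   0.409  0.913]
 [-1.    -0.025  0.   ]] jawyaw 65.9
shift cm [-0.31 -0.02  0.01] turn [0. 0. 0.] |d|mm 3.0892685348045723
```

```bash
python3 -m inch '[[[0.1,0,0,0,0,0],[0.2,0,0,0,0,0],[0.2,0,0,0,0,0]]]';python3 g.py|head -1;  python3 -m inch '[[[0.1,0,0,0,0,0],[0.2,0,0,0,0,0],[0.2,0.01,0,0,0,0]]]'; python3 g.py|head -1
```

```text
clock: 12.58
eef_pos: [0.5572, -0.0307, 0.1748]
eef_rot: [-0.392, 0.589, 0.377, 0.598]
contact_force: [0.0, 0.4, -2.6]
opening: 0.0144
t 12.57 pos [ 0.5572 -0.0307  0.1748] F [ 0.   0.4 -2.6] M [ 0.06  0.03 -0.02] open 0.0144 q [-0.13  0.32  1.64 -0.01  1.16 -1.27]
clock: 12.95
eef_pos: [0.5571, -0.0307, 0.1727]
eef_rot: [-0.392, 0.589, 0.377, 0.598]
contact_force: [0.2, -0.2, -1.9]
opening: 0.0149
t 12.95 pos [ 0.5571 -0.0307  0.1727] F [ 0.2 -0.2 -1.9] M [ 0.   -0.   -0.04] open 0.0149 q [-0.13  0.32  1.64 -0.01  1.15 -1.27]
```

```bash
for i in 1; do python3 -m inch '[[[0.1,0,0,0,0,0],[0.2,0,0,0,0,0],[0.3,0.01,0,0,0,0],[0.3,0.01,0,0,0,0]]]';done;  python3 g.py|head -1
```

```text
clock: 13.45
eef_pos: [0.5569, -0.0307, 0.1695]
eef_rot: [-0.392, 0.589, 0.377, 0.598]
contact_force: [0.6, 0.6, -1.6]
opening: 0.0148
t 13.45 pos [ 0.5569 -0.0307  0.1695] F [ 0.6  0.6 -1.6] M [0.02 0.01 0.02] open 0.0148 q [-0.13  0.33  1.65 -0.01  1.14 -1.27]
```

```bash
python3 -m inch '[[[0.1,0,0,0,0,0],[0.2,0,0,0,0,0],[0.3,0.01,0,0,0,0],[0.3,0.01,0,0,0,0]]]'; python3 g.py|head -1
```

```text
clock: 13.95
eef_pos: [0.5568, -0.0306, 0.1664]
eef_rot: [-0.392, 0.589, 0.377, 0.598]
contact_force: [-0.8, 0.2, -2.1]
opening: 0.0146
t 13.95 pos [ 0.5568 -0.0306  0.1664] F [-0.8  0.2 -2.1] M [-0.01  0.    0.01] open 0.0146 q [-0.13  0.33  1.65 -0.01  1.14 -1.27]
```

The nose is in the upper bush without touching. I'll continue towards the lower bush at 60 mm.

```bash
python3 -m inch '[[[0.2,0,0,0,0,0],[0.4,0,0,0,0,0],[0.6,0,0,0,0,0],[0.8,0.01,0,0,0,0],[0.8,0.01,0,0,0,0]]]'; python3 g.py|head -1
```

```text
clock: 14.58
eef_pos: [0.5569, -0.0307, 0.1582]
eef_rot: [-0.392, 0.589, 0.377, 0.598]
contact_force: [-0.6, 0.1, -2.0]
opening: 0.0146
t 14.57 pos [ 0.5569 -0.0307  0.1582] F [-0.6  0.1 -2. ] M [ 0.02  0.02 -0.04] open 0.0146 q [-0.13  0.34  1.66 -0.01  1.12 -1.27]
```

```bash
python3 -m inch '[[[0.1,0,0,0,0,0],[0.2,0,0,0,0,0],[0.3,0,0,0,0,0],[0.3,0,0,0,0,0]]]'; python3 g.py|head -1
```

```text
clock: 15.08
eef_pos: [0.557, -0.0307, 0.1552]
eef_rot: [-0.392, 0.589, 0.377, 0.598]
contact_force: [-0.0, -0.9, -2.3]
opening: 0.0146
t 15.07 pos [ 0.557  -0.0307  0.1552] F [-0.  -0.9 -2.3] M [-0.02 -0.01  0.01] open 0.0146 q [-0.13  0.34  1.67 -0.01  1.11 -1.27]
```

Still free, with the nose at about 62 mm. I'll take the lower bush in fine steps.

```bash
python3 -m inch '[[[0.1,0,0,0,0,0],[0.2,0,0,0,0,0],[0.2,0,0,0,0,0]]]'; python3 g.py|head -1
```

```text
clock: 15.45
eef_pos: [0.5574, -0.0304, 0.1533]
eef_rot: [-0.392, 0.589, 0.377, 0.598]
contact_force: [0.8, 1.5, -1.1]
opening: 0.0144
t 15.45 pos [ 0.5574 -0.0304  0.1533] F [ 0.8  1.5 -1.1] M [ 0.35 -0.14  0.  ] open 0.0144 q [-0.13  0.34  1.67 -0.01  1.11 -1.27]
```

```bash
python3 -m inch '[[[0.1,0,0,0,0,0],[0.2,0,0,0,0,0],[0.2,0,0,0,0,0]]]'; python3 g.py|head -1
```

```text
clock: 15.82
eef_pos: [0.5577, -0.0301, 0.1513]
eef_rot: [-0.391, 0.588, 0.377, 0.599]
contact_force: [1.0, 2.3, -0.5]
opening: 0.0143
t 15.82 pos [ 0.5577 -0.0301  0.1513] F [ 1.   2.3 -0.5] M [ 0.68 -0.31 -0.01] open 0.0143 q [-0.13  0.35  1.67 -0.01  1.1  -1.27]
```

```bash
python3 -m inch '[[[0.1,0,0,0,0,0],[0.2,0,0,0,0,0],[0.2,0,0,0,0,0]]]'; python3 g.py|head -1
```

```text
clock: 16.2
eef_pos: [0.5579, -0.03, 0.1491]
eef_rot: [-0.391, 0.588, 0.377, 0.599]
contact_force: [1.3, 2.8, -2.4]
opening: 0.0144
t 16.2 pos [ 0.5579 -0.03    0.1491] F [ 1.3  2.8 -2.4] M [ 0.66 -0.33 -0.  ] open 0.0144 q [-0.13  0.35  1.67 -0.01  1.1  -1.27]
```

The taper touched the lower bush and slid in with about 3 N of side force. I'll follow that force by 0.8 mm and keep going.

```bash
python3 -m inch '[[[0.1,0,0.08,0,0,0],[0.2,0,0.08,0,0,0],[0.3,0,0.08,0,0,0],[0.3,0,0.08,0,0,0]]]'; python3 g.py
```

```text
clock: 16.7
eef_pos: [0.5579, -0.0295, 0.1458]
eef_rot: [-0.391, 0.589, 0.377, 0.598]
contact_force: [0.4, 0.6, -3.5]
opening: 0.0144
t 16.7 pos [ 0.5579 -0.0295  0.1458] F [ 0.4  0.6 -3.5] M [ 0.12 -0.12  0.06] open 0.0144 q [-0.12  0.35  1.68 -0.01  1.09 -1.27]
axes
 [[ 0.022 -0.912  0.409]
 [-0.009  0.409  0.912]
 [-1.    -0.024  0.001]] jawyaw 65.9
```

```bash
python3 -m inch '[[[0.1,0,0,0,0,0],[0.2,0,0,0,0,0],[0.3,0,0,0,0,0],[0.3,0,0,0,0,0]]]'; python3 g.py
```

```text
clock: 17.2
eef_pos: [0.5579, -0.0295, 0.1427]
eef_rot: [-0.391, 0.589, 0.377, 0.598]
contact_force: [0.4, 0.8, -1.8]
opening: 0.0145
t 17.2 pos [ 0.5579 -0.0295  0.1427] F [ 0.4  0.8 -1.8] M [ 0.27 -0.12  0.04] open 0.0145 q [-0.12  0.36  1.68 -0.01  1.08 -1.27]
axes
 [[ 0.022 -0.912  0.409]
 [-0.009  0.409  0.912]
 [-1.    -0.024  0.001]] jawyaw 65.9
```

```bash
python3 -m inch '[[[0.2,0,0.02,0,0,0],[0.4,0.01,0.02,0,0,0],[0.6,0.01,0.03,0,0,0],[0.8,0.02,0.03,0,0,0],[0.8,0.02,0.03,0,0,0]]]'; python3 g.py|head -1
```

```text
clock: 17.82
eef_pos: [0.5579, -0.0293, 0.1344]
eef_rot: [-0.391, 0.589, 0.378, 0.598]
contact_force: [-0.6, 1.2, -2.2]
opening: 0.0143
t 17.82 pos [ 0.5579 -0.0293  0.1344] F [-0.6  1.2 -2.2] M [ 0.07 -0.06 -0.  ] open 0.0143 q [-0.12  0.37  1.69 -0.01  1.06 -1.27]
```

```bash
python3 -m inch '[[[0.2,0,0.02,0,0,0],[0.4,0.01,0.02,0,0,0],[0.6,0.01,0.03,0,0,0],[0.8,0.02,0.03,0,0,0],[0.8,0.02,0.03,0,0,0]]]'; python3 g.py|head -1
```

```text
clock: 18.45
eef_pos: [0.558, -0.029, 0.1262]
eef_rot: [-0.391, 0.589, 0.378, 0.598]
contact_force: [0.6, -0.8, -3.1]
opening: 0.0146
t 18.45 pos [ 0.558  -0.029   0.1262] F [ 0.6 -0.8 -3.1] M [ 0.03 -0.05 -0.03] open 0.0146 q [-0.12  0.37  1.7  -0.01  1.05 -1.27]
```

```bash
python3 -m inch '[[[0.2,0,0,0,0,0],[0.4,0.01,0,0,0,0],[0.6,0.01,0,0,0,0],[0.8,0.02,0,0,0,0],[0.8,0.02,0,0,0,0]]]'; python3 g.py|head -1
```

```text
clock: 19.08
eef_pos: [0.558, -0.0289, 0.1181]
eef_rot: [-0.391, 0.589, 0.378, 0.598]
contact_force: [0.8, -0.3, -2.3]
opening: 0.0148
t 19.07 pos [ 0.558  -0.0289  0.1181] F [ 0.8 -0.3 -2.3] M [ 0.08 -0.12 -0.03] open 0.0148 q [-0.12  0.38  1.71 -0.01  1.03 -1.27]
```

```bash
python3 -m inch '[[[0.1,0,0,0,0,0],[0.15,0,0,0,0,0],[0.15,0,0,0,0,0]]]'; python3 g.py|head -1
```

```text
clock: 19.45
eef_pos: [0.5582, -0.029, 0.1173]
eef_rot: [-0.391, 0.589, 0.377, 0.598]
contact_force: [-2.4, 0.2, 4.8]
opening: 0.0143
t 19.45 pos [ 0.5582 -0.029   0.1173] F [-2.4  0.2  4.8] M [0.08 0.32 0.  ] open 0.0143 q [-0.12  0.39  1.71 -0.01  1.02 -1.27]
```

```bash
python3 -m inch '[[[0.05,0,0,0,0,0],[0.1,0,0,0,0,0],[0.1,0,0,0,0,0]]]'; python3 g.py|head -1
```

```text
clock: 19.82
eef_pos: [0.5583, -0.029, 0.1173]
eef_rot: [-0.391, 0.588, 0.377, 0.599]
contact_force: [-2.7, 0.3, 9.1]
opening: 0.0146
t 19.82 pos [ 0.5583 -0.029   0.1173] F [-2.7  0.3  9.1] M [ 0.13  0.57 -0.  ] open 0.0146 q [-0.12  0.38  1.71 -0.01  1.02 -1.27]
```

Now there's a firm stop at about 11 N, close to the expected seat height. I'll look before letting go.

```bash
python3 - <<'E'
from h import *
A=[];D=[]
for i in range(4):
    q,d=imaging.read_camera("side");A.append(q.astype(float));D.append(d)
p=np.mean(A,0).astype(np.uint8);D=np.array(D);D[D==0]=np.nan;d=np.nanmedian(D,0);np.savez("side10.npz",p=p,d=d)
crop(p,290,210,80,70,9,"pics/side10c.png")
C=cloud("side",d)
v,u=np.mgrid[0:480,0:640]
m=(np.hypot(C[...,0]-.558,C[...,1]+.031)<.022)&(C[...,2]>.1)&(v>225)
hs=C[m][:,2]*1000;print(len(hs),np.percentile(hs,[10,25,50,75]).round(1))
print((C[240:268,316:342,2]*1000).round().astype(int))
E
python3 g.py|head -1
```

```text
378 [104.9 106.6 125.5 146. ]
[[199 198 199 201 202 202 203 203 204 205 202 197 190 172 172 173 165 152
  149  82  82   8   8   9   8   9]
 [193 193 194 195 195 197 198 198 198 200 199 194 190 181 171 168 162 149
  146  84  81   8   8  10   9   9]
 [187 187 188 190 189 189 189 190 194 195 194 192 185 179 168 166 164 147
  144  82  85   9   8   9   9  10]
 [181 183 182 185 185 186 188 187 190 189 190 189 183 177 165 163 162 144
  141  85  84   9   7  10   9   6]
 [ 10 177 179 179 179 181 180 183 184 184 186 186 179 175 161 161 159 141
  137  82  83   8  10   8   9   9]
 [  7 172 172 173 169 169 170 170 170 178 180 181 176 171 169 158 137 139
  135  82  84   9  11   9   7  11]
 [  9   7 166 169 166 169 168 168 169 168 174 176 174 168 167 150 134 134
  132  83  82   9   8   9   9   9]
 [  9   9 162 163 164 163 165 165 167 167 166 170 172 167 148 149 132 132
  130  83  82  10  10   9   9  11]
 [  9   9   9   8   8   7 141 148 149 146 163 166 166 163 146 146 130 129
  126  82  82  10   9   8  11   9]
 [  8   9   9   9   8   9 139 144 145 144 144 146 148 144 143 144 126 126
  123  83  82  
[... 1410 characters left out ...]
2 101  99 101 101 101 100]
 [101  98 101 101 102 104 104 106 106 107 108 107 107 105 107 106 105 105
  103 101 102 100 103 100 101 101]
 [101 101 101 102 101 101 103 104 103 105 105 105 105 103 104 104 103  84
  101 101 100 102 100 100 101 101]
 [101 100  99 101 100 100 101 103 101 101 102 100 101 103 101  99 100 101
  100 100 101 100 101  99 100 101]
 [101 101 101  99 100 100 101 101 102 100 100 100 102 101 101 100 101 100
  100 102 101 100 100 102 101 101]
 [101 101 101 101 101 101 100 101  99 101 101 101 101 100 101 102 102 100
  101 100 101 101 101 100 101 101]]
t 20.02 pos [ 0.5583 -0.0291  0.1173] F [-3.4  0.6  9.4] M [0.09 0.6  0.04] open 0.0146 q [-0.12  0.38  1.71 -0.01  1.02 -1.27]
```

View pics/side10c.png

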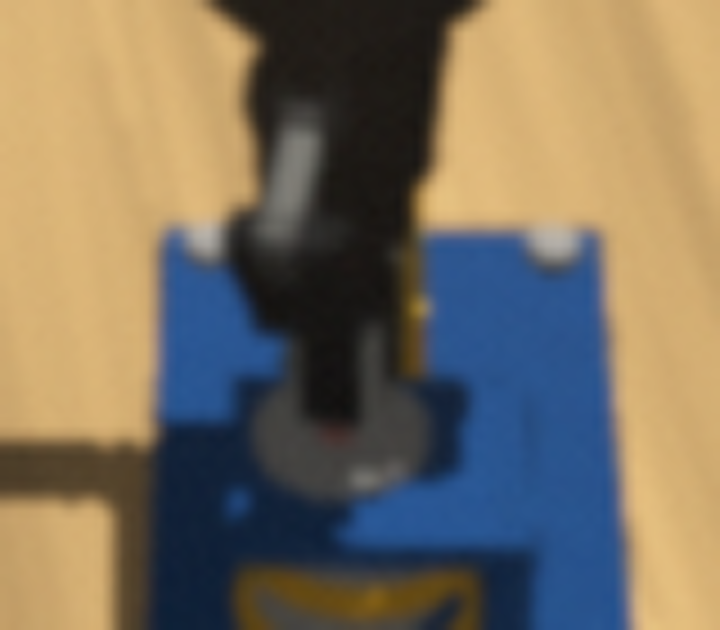

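The collar top reads 107 mm against the ear's 101 mm all round, so it is flat on the ear. I'll release and lift straight off.

```bash
python3 -m inch '[[[-0.1,0,0,0,0,0],[-0.1,0,0,0,0,0],[-0.1,0,0,0,0,0],[-0.1,0,0,0,0,0]]]' 0.6; python3 g.py|head -1; python3 -m inch '[[[-1,0,0,0,0,0],[-3,0,0,0,0,0],[-6,0,0,0,0,0],[-10,0,0,0,0,0],[-14,0,0,0,0,0]]]'; python3 g.py
```

```text
clock: 20.52
eef_pos: [0.5582, -0.029, 0.118]
eef_rot: [-0.391, 0.588, 0.377, 0.598]
contact_force: [-0.4, 0.0, -0.4]
opening: 0.0687
t 20.52 pos [ 0.5582 -0.029   0.118 ] F [-0.4  0.  -0.4] M [0.01 0.04 0.02] open 0.0687 q [-0.12  0.38  1.71 -0.01  1.02 -1.27]
clock: 21.15
eef_pos: [0.5549, -0.0277, 0.2597]
eef_rot: [-0.391, 0.588, 0.377, 0.599]
contact_force: [-0.2, -0.7, -0.1]
opening: 0.0688
t 21.15 pos [ 0.5549 -0.0277  0.2597] F [-0.2 -0.7 -0.1] M [-0.02  0.01  0.04] open 0.0688 q [-0.12  0.25  1.52 -0.01  1.35 -1.27]
axes
 [[ 0.023 -0.912  0.409]
 [-0.009  0.409  0.913]
 [-1.    -0.025  0.001]] jawyaw 65.9
```

Move aside (towards +y, the start side) and check.

```bash
python3 -m inch '[[[-3,3,4,0,0,0],[-3,6,8,0,0,0],[-3,10,12,0,0,0],[-3,12,16,0,0,0],[-3,12,16,0,0,0]]]'
python3 - <<'E'
from m import *
A=[];D=[]
for i in range(3):
    q,d=imaging.read_camera("top");A.append(q.astype(float));D.append(d)
p=np.mean(A,0).astype(np.uint8);d=np.median(D,0);np.savez("top11.npz",p=p,d=d)
cv2.imwrite("pics/top11.png",p[:,:,::-1])
q,ds=look("side",11);crop(q,250,180,130,110,6,"pics/side11c.png")
C=cloud("top",d);Z=C[...,2];hsv=cv2.cvtColor(p,cv2.COLOR_RGB2HSV);H,S,V=[hsv[...,i].astype(int) for i in range(3)]
r=cent(((p[...,0]>100)&(p[...,1]<70)&(p[...,2]<70)).astype(np.uint8),370,239,14);print(r,ray("top",*r[0],.154),"grip top z",Z[int(r[0][1]),int(r[0][0])])
m=(S<90)&(abs(Z-.108)<.006);m[:,:345]=0;m[:,400:]=0;m[:215]=0;m[265:]=0
P=C[m];print("collar",len(P),np.median(P[:,2]),P[:,:2].mean(0)); a=np.c_[P[:,:2]-P[:,:2].mean(0),np.ones(len(P))];print("tilt",np.linalg.lstsq(a,P[:,2],rcond=None)[0].round(4))
m=(S>150)&(H>15)&(H<35)&(abs(Z-.084)<.004);m[:,:300]=0;m[:,350:]=0
print("bar",cv2.minAreaRect((C[m][:,:2]*1000).astype(np.float32)))
E
python3 g.py|head -1
```

```text
clock: 21.78
eef_pos: [0.5096, 0.1705, 0.2877]
eef_rot: [-0.393, 0.587, 0.379, 0.598]
contact_force: [-0.5, -1.4, 0.7]
opening: 0.0685
(array([368.27, 237.48]), np.int32(44), (368.23, 237.56), array([5.8, 8. ])) [ 0.55333726 -0.02811388  0.154     ] grip top z 0.15549284744357972
collar 315 0.10798708167008697 [ 0.55407083 -0.02880672]
tilt [ 0.0112 -0.0082  0.1078]
bar ((574.5111083984375, 56.15300369262695), (104.12103271484375, 36.367305755615234), 80.89933776855469)
t 21.98 pos [0.5102 0.1667 0.2871] F [0.4 0.4 0. ] M [0.02 0.02 0.02] open 0.0683 q [ 0.25  0.2   1.51 -0.02  1.41 -0.9 ]
```

View pics/top11.png

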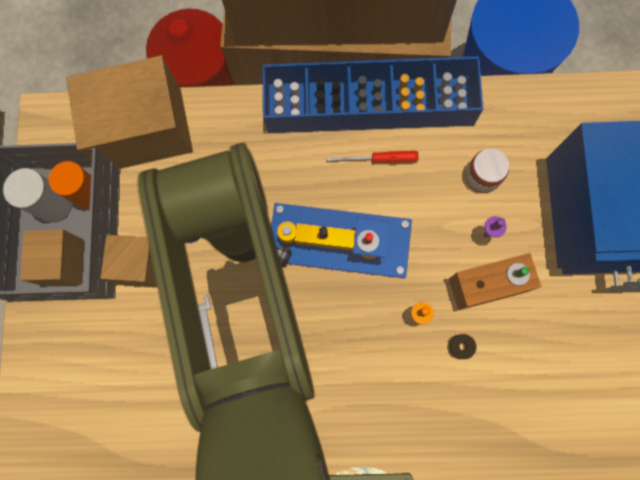

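View pics/side11c.png

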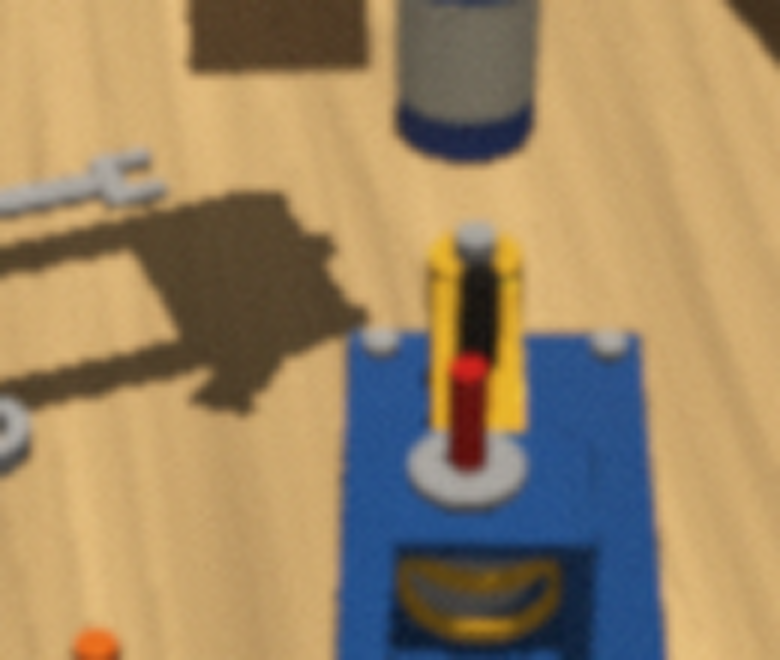

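The pin stands seated with the bar at its stop. One last full side view to check the bottle, the other bystanders and the arm clearance.

View pics/side11.png

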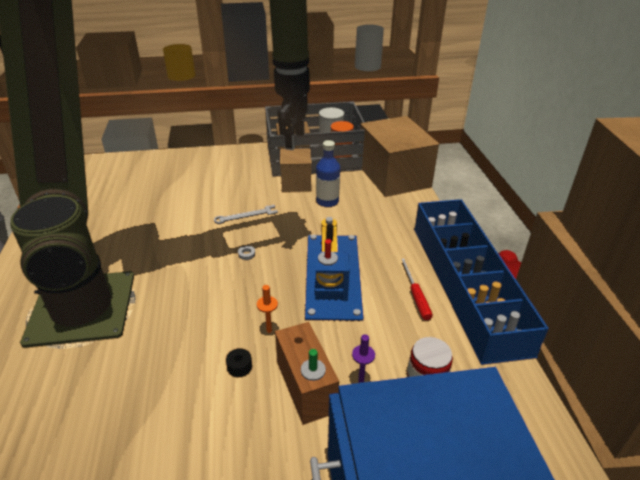

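All bystanders are where they began (bottle (328,180), spanner (246,214), ring (247,252), roller (238,362), can (431,360)). The arm is clear of everything, so I'm handing in.

```bash
python3 -c "
from station import job
print(job.sign_off())"
```

```text
the job is handed in; nothing more can be done
None
```

I swung the drawbar in to its stop, threaded the red pin through both ears and both bushes until its collar seated, and released it. I then moved the arm clear and handed the job in at about 22 s of the 72 s allowed. The sign-off reports no verdict.

**Drawbar:** I pushed it by its post until it stopped moving, with the tool force rising to about 43 N. The later pictures show the bar at about the same angle as just after it stopped, within half a degree.

**Pin:** It leaned about 0.025 rad in the grip, so I turned that out before inserting. It passed the upper bush without touching, met about 3 N of side force at the lower bush, and seated at about 11 N. I never saw a reading near the 30 N limit, though I only read forces at the end of each small move.

**Last checks:**
- **Seating:** the collar top measured about 108 mm high, as it should on the 102 mm ear, and its tilt was about 0.014 rad.
- **Contact and bystanders:** the robot was touching nothing. The bystanders in the last side view were where they began, apart from the cardboard box, which I did not check separately.

**Disagreement:** the pin's position did not agree between sources. The top camera put it 7 mm and 6 mm from the ear axis (hitch x and y), the first partly because the grip hides some of the collar. The arm's own reading made it about 3 mm and 6 mm. Both are inside the 10 mm limit.

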